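Bottle the turned beads

ROBOT

A 7-joint arm with a two-finger parallel gripper is mounted at the origin on the work surface. World frame = base frame: x ahead of the robot, y to its left, z up, the work surface at z = 0. Lengths are in m, angles in rad, forces in N, time in s.
With the tool pointing down it reaches from about 0.4 to 0.875 m from the base axis. Payload 19.3 kg.
Tool frame: the origin (TCP) lies midway between the tips of the shut fingers; the grasp point (between the pads) lies 19 mm behind it (bot.pinch_z is the distance from the TCP to the grasp point, in m); z points along the fingers, y is the line along which they close (so a half turn about z gives the same grasp; the last joint's range is limited). The gripper opens to 85 mm and grips with 20 to 120 N. Pads are 22 mm wide; open, the fingers measure 114 mm over their backs; the gripper's body (76 mm by 85 mm) begins 54 mm behind the grasp point. The pads swing forward as they close: fully open they stand 13 mm farther back than shut.
Start: joints at [-1.416, 0.521, -0.036, 1.599, 0.021, 1.021, -0.113], TCP at [0.139, 0.609, 0.206] pointing down, gripper open.
Joint ranges: [-2.91, 2.91], [-0.3, 2.13], [-1.5, 1.42], [0.17, 2.43], [-1.26, 4.41], [0.16, 1.93], [-2.52, 2.52]. Speed limits (rad/s): [1.89, 1.89, 2.39, 2.39, 3.01, 3.01, 3.01].

INTERFACE

Orientations are given as [roll, pitch, yaw] about the fixed x, y, z axes, in that order (R = Rz(yaw) Ry(pitch) Rx(roll)).
In Python, from workcell import observe, viewer, bot gives the robot as it stands. The module is installed in compiled form; this text tells all that it offers.
- The arm moves only by the tool play_rows, never from a script. Its argument "motion" is a list of rows, each a list of 7 numbers: the shift along the tool's x, y, z in cm, then the turn, a rotation vector about the tool's x, y, z in rad, then the opening, from -1 (shut) to 1 (fully open), so that 0 is half open. A call has exactly 5 rows; each row is the pose to reach, as a shift and turn from the pose commanded when the call began, along the tool's axes at that moment; what a row does not reach only later rows make up. A row lasts 1/10 s, in which the tool goes at most 50 mm and 8.59 degrees, less where a joint would pass 70% of its speed; a pose out of reach is approached as far as the arm can. A call with a gripper value outside its range is refused whole. The fingers move at their own pace and stop on an object; "squeeze" is the grip in N (left out, the last holds). Time passes only in rows, so rows that repeat a pose let the fingers close, or fill a call up. It gives the time, the measured TCP pose, the force, the opening and the grip force at its end, in the units of the state.
- observe(): the state, without advancing time (a new reading comes with each control period).
- viewer.grab_frame(name): name is "side" or "top" or "wrist"; returns (picture, depth): 420x560x3 uint8, red, green, blue; 420x560 float32, m along the optical axis (not along the pixel's ray), 0 where there is no reading.
- viewer.camera_info(name): a dict with "fx", "fy", "cx", "cy" (pixels), "R" (3x3) and "t" (3): a world point X has camera coordinates R X + t. Camera axes: x right, y down, z forward; pixel columns grow to the right and rows downward; lengths in m; the calibration is good to about 2 mm. The wrist camera is an equidistant fisheye: a pixel r from the principal point sees the ray r / f radians off the axis. A picture is of the moment at which its call begins: read the wrist's pose just before it. camera_info takes no time and is no camera call; for the wrist camera it gives the pose at the moment of the call.
- bot.job_done(): hands the job in; it is judged then, once.
The state is a dict: "clock": time; "qpos": joint angles; "qd": joint speeds; "joint_efforts": joint torques, N m; "position": TCP position; "tool_rot": TCP orientation; "force": force on the tool from outside, world axes, zero at the start; "moment": the same for the moment, N m; "grip_width": finger opening in m; "finger_force": force on a finger pad.
Only numpy, scipy, OpenCV 4.12 (cv2) and the standard library are available. Lean on these libraries where they do the work, as an engineer would, in place of code of your own. Each camera call takes 0.05 s, during which the arm holds its last target. There are 200 camera calls.

TASK

The clear jar that the turned wooden beads belong in has a chisel standing in it: lift the chisel out and stand it in the dark wooden pot. Then seat the orange funnel upright in the mouth of the jar, resting on the rim all round, and tip the scoops over it until every bead lying in them has gone through the funnel into the jar; a bead that falls beside it goes in through the funnel too. Stand the empty scoops upright on the black mat, leave the funnel seated in the jar, and do not push the bowl, glue bottle or sanding block about.

Things in the scene. Friction and masses are not known exactly. Their poses are not given: they have to be found in the camera images.
- jar: Clear straight-walled plastic jar, open at the top, fixed upright on a square wooden base 120 x 120 x 10 mm that is screwed to the bench. Outside diameter 76 mm, inside 68 mm, inner floor 16 mm and rim 128 mm above the bench. Origin: centre of the base's underside, z up.
- jar_rim (a point): Centre of the jar's mouth at rim height (128 mm above the bench), z up.
- chisel: Woodturning chisel standing loose and near upright in the jar, handle down, 195 mm long, 180 g: wooden handle 36 mm thick (0 to 75 mm from the butt) tapering to 26 mm at 110 mm, brass ferrule 23 mm thick from 110 to 126 mm, round steel blade 12 mm thick from 126 to 195 mm. Origin: centre of the flat butt; z runs along it to the blade's tip.
- pot: Open dark wooden tool pot with a brass band, fixed upright on the bench: 86 mm outside diameter, about 74 mm inside at the mouth (68 mm at the bottom), 85 mm high, inner floor 6 mm above the bench. Origin: centre of its underside, z up.
- funnel: Loose orange plastic funnel, 180 g, standing on its spigot on the bench, 100 mm high (grip block to 104 mm). Spigot 60 mm outside, 54 mm inside diameter, 24 mm long; above it a flange of 86 mm diameter whose flat underside (24 mm above the origin) rests on the jar's rim; cone (about 51 degrees) widening to 150 mm outside diameter at 80 mm height, then a straight collar, wall 3 mm, to 100 mm. Origin: centre of the spigot's lower end, z up. A black grip block is on its -x side.
- funnel_seat (a point): Centre of the underside of the funnel's flange, on the funnel's axis, 24 mm above its origin: it lies on jar_rim when the funnel is seated.
- funnel_grip (a point): Middle of the funnel's black grip block on the outside of the collar, 80 mm from the axis towards the funnel's -x and 88 mm above its origin; the block is 16 mm thick along the funnel's x (with its inner face level with the inside of the collar), 44 mm wide along y, 32 mm high. Easily pinched from above across x, one finger inside the funnel.
- mat: Black rubber mat fixed on the bench, 240 x 300 x 3 mm (x, y, z). Origin: centre of its underside, z up.
- scoop_a: Loose aluminium scoop with a red handle bar, 220 g empty: a tray 104 x 70 mm (x, y), floor 4 mm thick, walls 42 mm high at the back (+x) and both sides, 62 mm wide inside, open without a lip at the nose (-x). Stands on the mat with 0 to 3 beads in it, which slide out once the nose is tilted down by about 30 degrees; 45 degrees empties it. Origin: centre of its underside, z up.
- scoop_b: Loose aluminium scoop with a blue handle bar, 220 g empty: a tray 104 x 70 mm (x, y), floor 4 mm thick, walls 42 mm high at the back (+x) and both sides, 62 mm wide inside, open without a lip at the nose (-x). Stands on the mat with 0 to 3 beads in it, which slide out once the nose is tilted down by about 30 degrees; 45 degrees empties it. Origin: centre of its underside, z up.
- scoop_a_grip (a point): Middle of this scoop's handle bar: a square bar 14 x 14 mm, 76 mm long along the scoop's y, bridging the tray 81 mm above its underside.
- scoop_b_grip (a point): Middle of this scoop's handle bar: a square bar 14 x 14 mm, 76 mm long along the scoop's y, bridging the tray 81 mm above its underside.
- scoop_a_nose (a point): Middle of this scoop's open nose edge, on the floor's upper face (52 mm to -x of the origin, 4 mm up).
- scoop_b_nose (a point): Middle of this scoop's open nose edge, on the floor's upper face (52 mm to -x of the origin, 4 mm up).
- bead_1_mid (a point): Centre of bead 1: a waxed turned wooden barrel bead 26 mm in diameter and 24 mm long (ends 18 mm across), 12 g; z is its turning axis. Starts in the red-handled scoop; absent in some runs.
- bead_2_mid (a point): Centre of bead 2: a waxed turned wooden barrel bead 26 mm in diameter and 24 mm long (ends 18 mm across), 12 g; z is its turning axis. Starts in the red-handled scoop; absent in some runs.
- bead_3_mid (a point): Centre of bead 3: a waxed turned wooden barrel bead 26 mm in diameter and 24 mm long (ends 18 mm across), 12 g; z is its turning axis. Starts in the red-handled scoop; absent in some runs.
- bead_4_mid (a point): Centre of bead 4: a waxed turned wooden barrel bead 26 mm in diameter and 24 mm long (ends 18 mm across), 12 g; z is its turning axis. Starts in the blue-handled scoop; absent in some runs.
- bead_5_mid (a point): Centre of bead 5: a waxed turned wooden barrel bead 26 mm in diameter and 24 mm long (ends 18 mm across), 12 g; z is its turning axis. Starts in the blue-handled scoop; absent in some runs.
- bead_6_mid (a point): Centre of bead 6: a waxed turned wooden barrel bead 26 mm in diameter and 24 mm long (ends 18 mm across), 12 g; z is its turning axis. Starts in the blue-handled scoop; absent in some runs.
- bowl: Turned light wooden bowl, 130 mm wide, 55 mm high; bystander. Origin: centre of its underside.
- glue: White glue bottle with an orange cap, 56 mm wide, 150 mm high; bystander. Origin: centre of its underside.
- sander: Cork sanding block 110 x 65 x 35 mm; bystander. Origin: centre of its underside.

How it is judged:
By the outcome, as a careful person would: the job done as asked, in the order asked, and still so for the second after the job is handed in, with the robot touching nothing.
Of bead_1, bead_2, bead_3, bead_4, bead_5, bead_6 only 3 to 6 are there at a start; the rules pass over those that are not, and their reading is None.
At some moment in a run one of scoop_a, scoop_b may be knocked a few centimetres aside while the robot is not near it.
It also fails if it takes over 184 s, if anything falls off the work surface, if the arm or the gripper's body presses on something with over 40 N, if the wrist force passes 120 N, or if a joint passes its speed limit or range.

## Working session

There is one attempt and no reset: what is moved stays moved. The work goes in short steps, Python scripts to look and compute and a tool call to move; the robot and the scene stay as the last step left them, time stands still between calls to the robot, and variables do not carry over. Pictures are saved under pics/ and viewed, at most 14 in all, crops included, and the job is handed in when it is done.

Besides the shell and the picture viewer there is one more tool, called after "Emit:" as name(argument=value, ...), one argument or row to a line, values as JSON. play_rows: Moves the arm, as the interface text tells. Its arguments: {"type":"object","properties":{"motion":{"type":"array"},"squeeze":{"type":"number"}},"required":["motion"]}

```bash
mkdir -p pics; cat > h.py <<'E'
import numpy as np, cv2
from scipy.spatial.transform import Rotation as Ro
from workcell import observe, viewer, bot
def cloud(name):
    im,d=viewer.grab_frame(name); c=viewer.camera_info(name)
    v,u=np.mgrid[:420,:560]
    x=(u-c['cx'])/c['fx']; y=(v-c['cy'])/c['fy']
    P=np.stack([x*d,y*d,d],-1)
    W=(P-np.array(c['t']))@np.array(c['R'])
    W[d==0]=np.nan
    return im,W
def save(n,im): cv2.imwrite('pics/'+n+'.png',im[:,:,::-1])
def st():
    s=observe(); print({k:np.round(s[k],3).tolist() for k in('clock','qpos','position','tool_rot','force','grip_width','finger_force')}); return s
def delta(pos,rpy):
    "shift(cm)+rotvec in tool axes from present measured pose to the wanted pose"
    s=observe(); R=Ro.from_euler('xyz',s['tool_rot'])
    d=R.inv().apply(np.array(pos)-s['position'])*100
    r=(R.inv()*Ro.from_euler('xyz',rpy)).as_rotvec()
    print('shift',np.round(d,2),'rot',np.round(r,3))
E
python3 - <<'E'
from h import *
st()
for n in('top','side'):
    im,W=cloud(n); save(n+'0',im); np.save(n+'0.npy',W); c=viewer.camera_info(n); print(n,c['fx'],-np.array(c['R']).T@c['t'],np.array(c['R'])[2])
print(bot.pinch_z)
E
```

```text
{'clock': 0.0, 'qpos': [-1.416, 0.522, -0.036, 1.6, 0.021, 1.021, -0.113], 'position': [0.139, 0.609, 0.206], 'tool_rot': [-3.14, 0.0, 2.917], 'force': [-0.399, -0.145, -0.214], 'grip_width': 0.085, 'finger_force': 0.0}
top 426.44929616067503 [ 0.36966989 -0.0379836   1.24966125] [ 0.21871137 -0.00149437 -0.97578845]
side 464.15821141552556 [0.29501545 1.11151113 0.87696825] [ 0.22736038 -0.81166519 -0.53805843]
0.0187
```

View pics/top0.png

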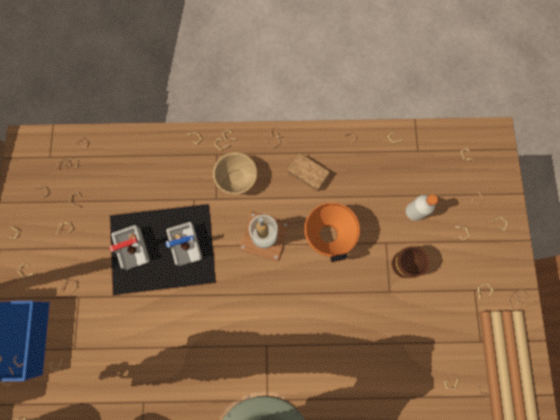

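View pics/side0.png

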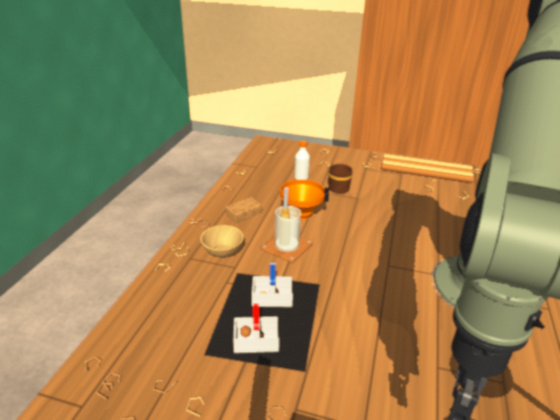

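```bash
python3 - <<'E'
from h import *
im=cv2.imread('pics/top0.png'); W=np.load('top0.npy')
a=cv2.resize(im[205:295,105:215],None,fx=4,fy=4,interpolation=cv2.INTER_CUBIC)
b=cv2.resize(im[190:290,235:440],None,fx=3.6,fy=3.6,interpolation=cv2.INTER_CUBIC)[:,:]
s=cv2.imread('pics/side0.png'); c=cv2.resize(s[255:360,205:325],None,fx=2.5,fy=2.5,interpolation=cv2.INTER_CUBIC)
o=np.zeros((725,740,3),np.uint8); o[:360,:440]=a; o[360:720,:738]=b; o[:262,440:740]=c
cv2.imwrite('pics/crop0.png',cv2.resize(o[:720],None,fx=.83,fy=.83,interpolation=cv2.INTER_AREA))
hsv=cv2.cvtColor(im,cv2.COLOR_BGR2HSV); H,S,V=[hsv[...,i].astype(int) for i in range(3)]
x,y,z=W[...,0],W[...,1],W[...,2]
v,u=np.mgrid[:420,:560]
def box(n,m):
    p=np.stack([x[m],y[m]],-1).astype(np.float32); r=cv2.minAreaRect(p*1000)
    print(n,m.sum(),'med',np.round(np.nanmedian(W[m],0),4),'rect',np.round(r[0],1),np.round(r[1],1),round(r[2],1))
mat=(u>105)&(u<215)&(v>200)&(v<295)
box('red',mat&((H<6)|(H>174))&(S>170)&(z>.07))
box('blue',mat&(H>105)&(H<130)&(S>120)&(z>.07))
box('scoops',mat&(z>.035)&(u<155)); box('scoopb',mat&(z>.035)&(u>160))
box('mat',mat&(z<.02)&(V<50))
box('funtop',(u>295)&(u<370)&(v>195)&(v<270)&(z>.094))
m=(u>300)&(u<362)&(v>200)&(v<258)&(z>.09)
def circ(n,m):
    p=np.stack([x[m],y[m]],-1); q=p
    for i in range(3):
        A=np.c_[2*q,np.ones(len(q))]; k=np.linalg.lstsq(A,(q**2).sum(1),rcond=None)[0]; r=np.sqrt(k[2]+k[0]**2+k[1]**2); e=abs(np.hypot(*(q-k[:2]).T)-r); q=q[e<max(.004,2*np.median(e))]
    print(n,k[:2],r,len(q))
circ('funnel',m)
circ('pot',(u>385)&(u<432)&(v>240)&(v<285)&(z>.075))
m=(u>240)&(u<285)&(v>205)&(v<265)
circ('jar',m&(z>.118)&(z<.135))
box('base',m&(z<.02)&(z>.005))
for lo in(.13,.14,.15,.16,.17,.18,.19,.2):
    k=m&(z>lo)&(z<lo+.01)
    if k.sum(): print(lo,k.sum(),np.nanmean(W[k],0))
box('block',(u>325)&(u<352)&(v>250)&(v<266)&(V<70)&(z>.085))
for n,k in(('bowl',(u>205)&(u<262)&(v>148)&(v<200)),('glue',(u>400)&(u<440)&(v>188)&(v<225)),('sander',(u>285)&(u<332)&(v>150)&(v<190))): box(n,k&(z>.025))
E
```

```text
red 84 med [0.5496 0.3736 0.0893] rect [549.5 371.4] [14.8 62.7] 20.5
blue 89 med [0.5559 0.2197 0.089 ] rect [556.3 221. ] [13.3 55.8] 16.6
scoops 373 med [0.5519 0.3796 0.049 ] rect [550.2 376.7] [106.  75.] 19.0
scoopb 329 med [0.5583 0.2234 0.0619] rect [556.7 220.7] [104.8  74.7] 16.0
mat 5017 med [0.5247 0.2915 0.0014] rect [549.6 292.5] [230.4 295.7] 5.7
funtop 283 med [ 0.5318 -0.2086  0.0995] rect [ 579.7 -198.8] [151.2 149.2] 55.1
funnel [ 0.57993671 -0.19780345] 0.07329406460343643 247
pot [ 0.48915282 -0.41827297] 0.03973217107099878 243
jar [ 0.57915918 -0.00959149] 0.03567032534172757 148
base 898 med [ 0.565  -0.0144  0.0092] rect [576.6  -8.4] [120.2 165.9] 73.4
0.13 22 [ 0.58007964 -0.01161686  0.13649269]
0.14 24 [ 0.58552339 -0.00690652  0.14265013]
0.15 3 [ 0.58365928 -0.00604696  0.15511476]
0.16 5 [ 0.58321836 -0.00638319  0.16547436]
0.17 3 [ 0.58188244 -0.00674506  0.1775612 ]
0.18 2 [ 0.58278441 -0.00574545  0.18620434]
0.19 4 [ 0.58236051 -0.00602581  0.19472956]
0.2 11 [ 0.58555565 -0.0054346   0.207097  ]
block 63 med [ 0.5024 -0.2137  0.1022] rect [ 502. -213.] [10.5 41.3] 9.9
bowl 744 med [0.7801 0.0806 0.0446] rect [759.8  73.6] [127.6 126.7] 87.9
glue 496 med [ 0.6388 -0.4506  0.0986] rect [ 644.8 -457.8] [55.1 50.8] 22.4
sander 770 med [ 0.7689 -0.1451  0.0332] rect [ 770.8 -145.5] [110.3  67.4] 55.0
```

View pics/crop0.png

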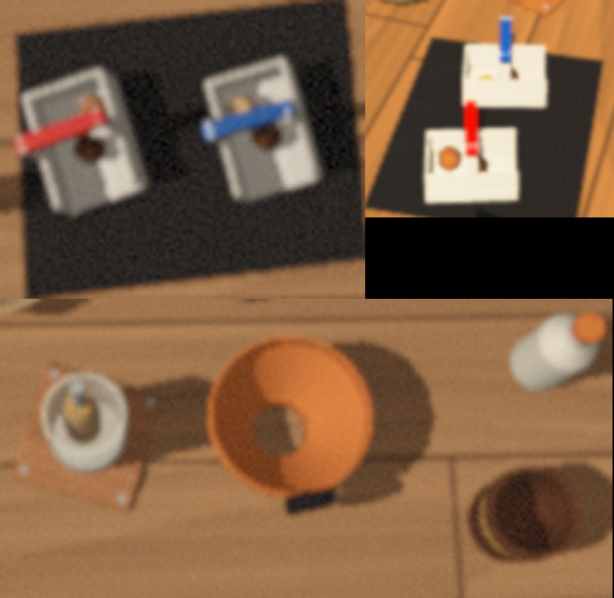

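```bash
python3 - <<'E'
from h import *
for n in('top','side'):
  W=np.load(n+'0.npy').reshape(-1,3); W=W[~np.isnan(W[:,0])]
  for nm,c,a in(('A',(.550,.3765),19.5),('B',(.5565,.2208),16.3)):
    d=np.deg2rad(a); R=np.array([[np.cos(d),np.sin(d)],[-np.sin(d),np.cos(d)]])
    q=(W[:,:2]-c)@R.T*1000; k=(abs(q[:,1])<22)&(abs(q[:,0])<65)
    print(n,nm,[(lo,int(np.nanmax(W[k&(q[:,0]>=lo)&(q[:,0]<lo+6),2])*1000),int(np.nanmin(W[k&(q[:,0]>=lo)&(q[:,0]<lo+6),2])*1000)) for lo in range(-60,60,6) if (k&(q[:,0]>=lo)&(q[:,0]<lo+6)).any()])
E
```

```text
top A [(-60, 6, -5), (-54, 10, -2), (-48, 10, 1), (-42, 10, 1), (-36, 12, 0), (-30, 8, 1), (-24, 26, 1), (-18, 32, 0), (-12, 90, 0), (-6, 94, 2), (0, 92, 1), (6, 87, 0), (18, 33, 26), (24, 30, 3), (30, 30, 2), (36, 9, 1), (42, 47, 0), (48, 46, 6)]
top B [(-60, 8, -2), (-54, 9, -1), (-48, 9, 1), (-42, 8, 0), (-36, 8, 0), (-30, 12, 0), (-24, 11, 0), (-18, 30, 1), (-12, 92, 1), (-6, 92, 2), (0, 93, 3), (6, 91, 0), (18, 34, 25), (24, 31, 3), (30, 31, 2), (36, 10, 0), (42, 48, 1), (48, 48, 1)]
side A [(-60, 9, 0), (-54, 10, 1), (-48, 9, 4), (-42, 9, 4), (-36, 9, 3), (-30, 10, 3), (-24, 9, 3), (-18, 30, 6), (-12, 35, 24), (-6, 93, 89), (0, 93, 88), (6, 95, 3), (12, 30, 5), (18, 34, 6), (24, 33, 5), (30, 33, 5), (36, 30, 5), (42, 9, 4), (48, 47, 6), (54, 5, 0)]
side B [(-60, 5, 1), (-54, 5, 0), (-48, 9, 5), (-42, 8, 6), (-36, 8, 5), (-30, 8, 3), (-24, 9, 7), (-18, 25, 7), (-12, 33, 26), (-6, 94, 87), (0, 95, 88), (6, 93, 88), (12, 27, 4), (18, 33, 6), (24, 33, 7), (30, 31, 5), (36, 8, 5), (42, 9, 5), (48, 47, 4), (54, 46, 0)]
```

```bash
cat >> h.py <<'E'
def plan(wps,n=None):
    "wps: [(pos,rpy,calls)]; prints per call the final row in tool axes at the call's start"
    s=observe(); p=np.array(s['position']); R=Ro.from_euler('xyz',s['tool_rot'])
    for pos,rpy,k in wps:
        G=Ro.from_euler('xyz',rpy); rv=(R.inv()*G).as_rotvec(); p1=np.array(pos,float); R0,p0=R,p
        for i in range(1,k+1):
            Rn=R0*Ro.from_rotvec(rv*i/k); pn=p0+(p1-p0)*i/k
            print(np.round(np.r_[R.inv().apply(pn-p)*100,(R.inv()*Rn).as_rotvec()],3).tolist(), '->',np.round(pn,3)); p,R=pn,Rn
E
python3 - <<'E'
from h import *
d=3.1416
plan([((.25,.45,.30),(d,0,2.4),1),((.586,-.006,.29),(d,0,1.571),3),((.586,-.006,.151),(d,0,1.571),1)])
E
```

```text
[-14.338, -13.037, -9.397, -0.001, 0.0, 0.517] -> [0.25 0.45 0.3 ]
[-18.526, -3.643, 0.333, 0.0, 0.0, 0.276] -> [0.362 0.298 0.297]
[-18.817, 1.549, 0.333, 0.0, 0.0, 0.276] -> [0.474 0.146 0.293]
[-17.68, 6.624, 0.333, 0.0, 0.0, 0.276] -> [ 0.586 -0.006  0.29 ]
[0.0, 0.0, 13.9, -0.0, 0.0, 0.0] -> [ 0.586 -0.006  0.151]
```

Emit:
play_rows(
  motion=[
    [-2.9,-2.6,-1.9,0,0,0.1,1],
    [-5.7,-5.2,-3.8,0,0,0.2,1],
    [-8.6,-7.8,-5.6,0,0,0.31,1],
    [-11.5,-10.4,-7.5,0,0,0.41,1],
    [-14.3,-13.0,-9.4,0,0,0.517,1],
  ],
)

```text
clock: 0.6
position: [0.2505, 0.449, 0.3009]
tool_rot: [-3.141, 0.0, 2.395]
force: [0.4, 1.2, -0.1]
grip_width: 0.0855
finger_force: 0.0
```

Emit:
play_rows(
  motion=[
    [-3.7,-0.7,0.1,0,0,0.055,1],
    [-7.4,-1.5,0.1,0,0,0.11,1],
    [-11.1,-2.2,0.2,0,0,0.166,1],
    [-14.8,-2.9,0.3,0,0,0.22,1],
    [-18.5,-3.6,0.3,0,0,0.276,1],
  ],
)

```text
clock: 1.1
position: [0.3624, 0.2977, 0.2973]
tool_rot: [-3.141, -0.0, 2.122]
force: [0.7, 1.7, 0.0]
grip_width: 0.0856
finger_force: 0.0
```

Emit:
play_rows(
  motion=[
    [-3.8,0.3,0.1,0,0,0.055,1],
    [-7.5,0.6,0.1,0,0,0.11,1],
    [-11.3,0.9,0.2,0,0,0.166,1],
    [-15.0,1.2,0.3,0,0,0.22,1],
    [-18.8,1.5,0.3,0,0,0.276,1],
  ],
)

```text
clock: 1.6
position: [0.4738, 0.1457, 0.2943]
tool_rot: [-3.141, -0.0, 1.846]
force: [-0.7, 1.3, 0.1]
grip_width: 0.0858
finger_force: 0.0
```

Emit:
play_rows(
  motion=[
    [-3.5,1.3,0.1,0,0,0.055,1],
    [-7.1,2.6,0.1,0,0,0.11,1],
    [-10.6,4.0,0.2,0,0,0.166,1],
    [-14.1,5.3,0.3,0,0,0.22,1],
    [-17.7,6.6,0.3,0,0,0.276,1],
  ],
)

```text
clock: 2.1
position: [0.5858, -0.0063, 0.291]
tool_rot: [-3.141, -0.0, 1.57]
force: [0.0, 0.8, -0.6]
grip_width: 0.0853
finger_force: 0.0
```

```bash
python3 - <<'E'
from h import *
st(); im,_=viewer.grab_frame('wrist'); save('w1',im); d=3.1416
c=viewer.camera_info('wrist'); R=np.array(c['R']); print(c['fx'],-R.T@c['t'],R[2])
plan([((.586,-.006,.151),(d,0,1.571),1)])
im,W=cloud('side'); save('s1',im); u0=W[(abs(W[...,0]-.586)<.02)&(abs(W[...,1]+.006)<.02)&(W[...,2]>.145)&(W[...,2]<.205)]; print(len(u0),u0.mean(0) if len(u0) else 0)
z=u0[:,2]; print([(a,np.round(u0[(z>a)&(z<a+.02)].mean(0),4)) for a in(.145,.165,.185)])
E
```

```text
{'clock': 2.1, 'qpos': [-0.474, 0.426, 0.549, 1.62, -0.237, 1.163, 0.13], 'position': [0.586, -0.006, 0.291], 'tool_rot': [-3.141, -0.0, 1.57], 'force': [0.003, 0.774, -0.574], 'grip_width': 0.085, 'finger_force': 0.0}
325.19226210127806 [0.58904755 0.0548929  0.4587385 ] [-0.0018485  -0.26414152 -0.96448216]
[0.637, -0.201, 14.004, 0.001, 0.003, -0.009] -> [ 0.586 -0.006  0.151]
75 [ 0.58795339 -0.00186031  0.17277677]
[(0.145, array([ 0.5886, -0.0022,  0.1539])), (0.165, array([ 0.5875, -0.0019,  0.1747])), (0.185, array([ 0.5877, -0.0014,  0.1946]))]
```

View pics/w1.png

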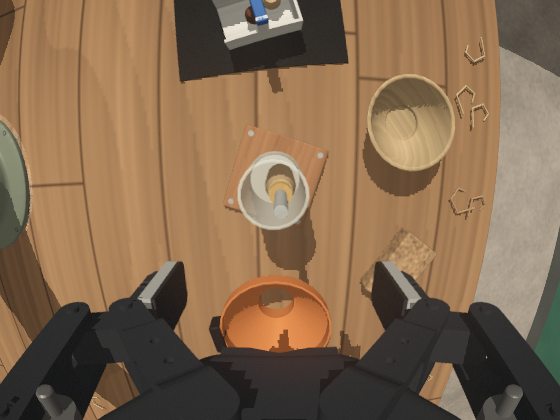

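```bash
python3 - <<'E'
from h import *
st(); plan([((.587,-.007,.151),(3.1416,0,1.571),1)])
E
```

```text
{'clock': 2.2, 'qpos': [-0.471, 0.428, 0.552, 1.619, -0.236, 1.163, 0.129], 'position': [0.587, -0.01, 0.291], 'tool_rot': [-3.141, 0.003, 1.565], 'force': [-1.278, 1.142, -0.529], 'grip_width': 0.086, 'finger_force': 0.0}
[0.318, 0.047, 13.986, -0.0, 0.003, -0.006] -> [ 0.587 -0.007  0.151]
```

Emit:
play_rows(
  motion=[
    [-0.1,0.1,2.8,0,0,0,1],
    [-0.1,0.1,5.6,0,0,0,1],
    [-0.1,0.1,8.4,0,0,0,1],
    [-0.1,0.1,11.2,0,0,0,1],
    [-0.1,0.1,13.9,0,0,0,1],
  ],
)

```text
clock: 2.7
position: [0.5858, -0.0057, 0.1511]
tool_rot: [-3.141, -0.0, 1.572]
force: [-0.2, 0.6, -0.3]
grip_width: 0.0852
finger_force: 0.0
```

Emit:
play_rows(
  motion=[
    [0,0,0,0,0,0,0.2],
    [0,0,0,0,0,0,-1],
    [0,0,0,0,0,0,-1],
    [0,0,0,0,0,0,-1],
    [0,0,0,0,0,0,-1],
  ],
  squeeze=70,
)

```text
clock: 3.2
position: [0.5866, -0.0061, 0.1533]
tool_rot: [3.14, -0.0, 1.572]
force: [1.2, 0.1, 0.4]
grip_width: 0.0124
finger_force: 0.9
```

Emit:
play_rows(
  motion=[
    [0,0,0,0,0,0,-1],
    [0,0,0,0,0,0,-1],
    [0,0,0,0,0,0,-1],
    [0,0,0,0,0,0,-1],
    [0,0,0,0,0,0,-1],
  ],
)

```text
clock: 3.7
position: [0.5868, -0.0062, 0.1534]
tool_rot: [3.14, -0.0, 1.572]
force: [0.5, 0.2, 7.2]
grip_width: 0.0102
finger_force: 68.2
```

Emit:
play_rows(
  motion=[
    [0,0,-2,0,0,0,-1],
    [0,0,-5,0,0,0,-1],
    [0,0,-9,0,0,0,-1],
    [0,0,-12,0,0,0,-1],
    [0,0,-15,0,0,0,-1],
  ],
)

```text
clock: 4.2
position: [0.586, -0.0063, 0.3042]
tool_rot: [3.141, -0.0, 1.572]
force: [-0.1, 0.7, -2.2]
grip_width: 0.0098
finger_force: 68.5
```

Emit:
play_rows(
  motion=[
    [0,0,0,0,0,0,-1],
    [0,0,0,0,0,0,-1],
    [0,0,0,0,0,0,-1],
    [0,0,0,0,0,0,-1],
    [0,0,0,0,0,0,-1],
  ],
)

```text
clock: 4.7
position: [0.5859, -0.0062, 0.3017]
tool_rot: [-3.14, 0.0, 1.572]
force: [0.6, -0.2, -3.1]
grip_width: 0.0102
finger_force: 68.7
```

```bash
python3 - <<'E'
from h import *
st(); im,W=cloud('side'); save('s2',im[60:300,180:420].repeat(2,0).repeat(2,1))
d=3.1416
plan([((.56,-.2,.305),(d,0,1.37),1),((.489,-.418,.30),(d,0,0.98),1)])
m=(abs(W[...,0]-.587)<.06)&(abs(W[...,1]+.007)<.06)&(W[...,2]>.135)&(W[...,2]<.29)
for a in np.arange(.14,.28,.02):
    q=W[m&(W[...,2]>a)&(W[...,2]<a+.02)]; print(round(a,3),len(q),np.round(np.median(q,0),4) if len(q) else '')
E
```

```text
{'clock': 4.7, 'qpos': [-0.478, 0.419, 0.555, 1.604, -0.233, 1.187, 0.127], 'position': [0.586, -0.006, 0.302], 'tool_rot': [-3.14, 0.0, 1.572], 'force': [0.629, -0.172, -3.058], 'grip_width': 0.01, 'finger_force': 68.673}
[-19.375, -2.617, -0.31, -0.001, 0.0, 0.202] -> [ 0.56  -0.2    0.305]
[-22.778, -2.609, 0.5, 0.0, 0.0, 0.39] -> [ 0.489 -0.418  0.3  ]
0.14 0 
0.16 56 [0.5829 0.0079 0.1731]
0.18 68 [0.5852 0.0086 0.1901]
0.2 79 [0.5823 0.0079 0.2097]
0.22 85 [0.584  0.0089 0.2315]
0.24 75 [0.5846 0.0071 0.2501]
0.26 65 [0.5849 0.004  0.2696]
0.28 34 [0.5866 0.0032 0.2858]
```

View pics/s2.png

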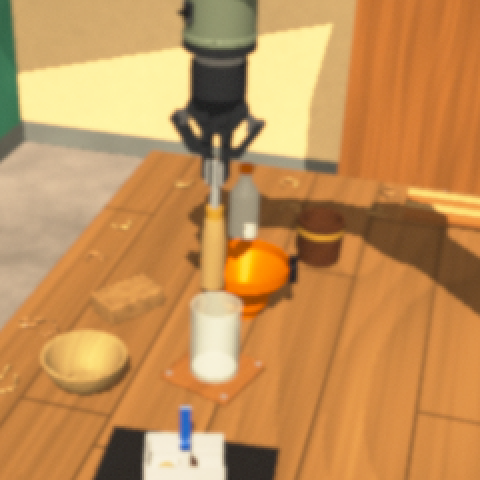

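Emit:
play_rows(
  motion=[
    [-3.9,-0.5,0,0,0,0.04,-1],
    [-7.8,-1.0,0,0,0,0.08,-1],
    [-11.6,-1.6,0,0,0,0.12,-1],
    [-15.5,-2.1,0,0,0,0.16,-1],
    [-19.4,-2.6,0,0,0,0.2,-1],
  ],
)

```text
clock: 5.25
position: [0.56, -0.2016, 0.3022]
tool_rot: [-3.141, -0.0, 1.37]
force: [0.2, -0.5, -1.9]
grip_width: 0.0103
finger_force: 68.5
```

Emit:
play_rows(
  motion=[
    [-4.6,-0.5,0.1,0,0,0.08,-1],
    [-9.1,-1.0,0.2,0,0,0.16,-1],
    [-13.7,-1.6,0.3,0,0,0.23,-1],
    [-18.2,-2.1,0.4,0,0,0.31,-1],
    [-22.8,-2.6,0.5,0,0,0.39,-1],
  ],
)

```text
clock: 5.75
position: [0.4891, -0.42, 0.2971]
tool_rot: [-3.141, -0.0, 0.979]
force: [0.4, -0.0, -1.5]
grip_width: 0.0102
finger_force: 68.5
```

Emit:
play_rows(
  motion=[
    [0,0,0,0,0,0,-1],
    [0,0,0,0,0,0,-1],
    [0,0,0,0,0,0,-1],
    [0,0,0,0,0,0,-1],
    [0,0,0,0,0,0,-1],
  ],
)

```text
clock: 6.25
position: [0.4905, -0.4177, 0.2975]
tool_rot: [3.141, -0.0, 0.983]
force: [0.0, 1.0, -1.0]
grip_width: 0.0099
finger_force: 68.6
```

```bash
python3 - <<'E'
from h import *
st(); im,W=cloud('top'); d=3.1416
plan([((.489,-.418,.146),(d,0,.98),1)])
x,y,z=W[...,0],W[...,1],W[...,2]
m=(abs(x-.489)<.06)&(abs(y+.418)<.06)&(z>.15)&(z<.26)
for a in np.arange(.15,.25,.02):
    q=W[m&(z>a)&(z<a+.02)]; print(round(a,3),len(q),np.round(np.median(q,0),4) if len(q) else '')
E
```

```text
{'clock': 6.25, 'qpos': [0.173, 0.573, 0.726, 1.455, -0.388, 1.26, 0.351], 'position': [0.49, -0.418, 0.297], 'tool_rot': [3.141, -0.0, 0.983], 'force': [0.023, 1.032, -1.037], 'grip_width': 0.01, 'finger_force': 68.566}
[-0.091, -0.108, 15.153, 0.0, -0.0, 0.003] -> [ 0.489 -0.418  0.146]
0.15 24 [ 0.4858 -0.4026  0.1646]
0.17 33 [ 0.4848 -0.4031  0.181 ]
0.19 46 [ 0.4865 -0.4023  0.1998]
0.21 42 [ 0.487  -0.402   0.2216]
0.23 57 [ 0.4878 -0.4034  0.2394]
```

Emit:
play_rows(
  motion=[
    [-0.1,-0.1,3,0,0,0,-1],
    [-0.1,-0.1,6,0,0,0,-1],
    [-0.1,-0.1,9,0,0,0,-1],
    [-0.1,-0.1,12,0,0,0,-1],
    [-0.1,-0.1,13.5,0,0,0,-1],
  ],
)

```text
clock: 6.8
position: [0.4881, -0.4177, 0.1602]
tool_rot: [-3.139, -0.0, 0.983]
force: [-0.0, 0.3, -0.4]
grip_width: 0.01
finger_force: 68.5
```

Emit:
play_rows(
  motion=[
    [0,0,0.8,0,0,0,-1],
    [0,0,1.5,0,0,0,-1],
    [0,0,1.6,0,0,0,-1],
    [0,0,1.6,0,0,0,-1],
    [0,0,1.6,0,0,0,-1],
  ],
)

```text
clock: 7.3
position: [0.4887, -0.4192, 0.1472]
tool_rot: [3.14, 0.0, 0.982]
force: [-0.0, -0.8, -1.5]
grip_width: 0.0101
finger_force: 68.5
```

Emit:
play_rows(
  motion=[
    [0,0,0.1,0,0,0,-1],
    [0,0,0.3,0,0,0,-1],
    [0,0,0.4,0,0,0,-1],
    [0,0,0.4,0,0,0,-1],
    [0,0,0.4,0,0,0,-1],
  ],
)

```text
clock: 7.8
position: [0.4889, -0.4194, 0.1434]
tool_rot: [3.14, 0.0, 0.982]
force: [0.1, 1.2, 10.4]
grip_width: 0.0099
finger_force: 70.2
```

Emit:
play_rows(
  motion=[
    [0,0,0,0,0,0,0],
    [0,0,0,0,0,0,1],
    [0,0,0,0,0,0,1],
    [0,0,0,0,0,0,1],
    [0,0,0,0,0,0,1],
  ],
)

```text
clock: 8.3
position: [0.4884, -0.4188, 0.1423]
tool_rot: [-3.141, 0.0, 0.982]
force: [0.4, -0.5, -0.5]
grip_width: 0.0809
finger_force: 0.0
```

Emit:
play_rows(
  motion=[
    [0,0,-2,0,0,0,1],
    [0,0,-5,0,0,0,1],
    [0,0,-9,0,0,0,1],
    [0,0,-13,0,0,0,1],
    [0,0,-15,0,0,0,1],
  ],
)

```text
clock: 8.8
position: [0.4887, -0.4196, 0.2958]
tool_rot: [3.138, 0.0, 0.981]
force: [-0.5, -0.1, -0.2]
grip_width: 0.0855
finger_force: 0.0
```

```bash
python3 - <<'E'
from h import *
st(); im,W=cloud('top'); d=3.1416
save('t3',im[180:300,240:440].repeat(4,0).repeat(4,1))
x,y,z=W[...,0],W[...,1],W[...,2]
m=(abs(x-.489)<.06)&(abs(y+.418)<.06)
for a in np.arange(.0,.22,.03):
    q=W[m&(z>a)&(z<a+.03)]; print(round(a,3),len(q),np.round(np.median(q,0),4) if len(q) else '')
yw=1.571+.17
plan([((.5013,-.2118,.23),(d,0,yw),1),((.5013,-.2118,.068),(d,0,yw),1)])
E
```

```text
{'clock': 8.8, 'qpos': [0.175, 0.573, 0.728, 1.461, -0.39, 1.252, 0.355], 'position': [0.489, -0.42, 0.296], 'tool_rot': [3.138, 0.0, 0.981], 'force': [-0.546, -0.082, -0.241], 'grip_width': 0.086, 'finger_force': 0.0}
0.0 335 [ 0.4827 -0.4107  0.0042]
0.03 193 [ 0.4839 -0.4093  0.0448]
0.06 351 [ 0.4888 -0.4052  0.0803]
0.09 71 [ 0.4867 -0.4086  0.1049]
0.12 56 [ 0.4877 -0.4139  0.13  ]
0.15 22 [ 0.488  -0.4147  0.1655]
0.18 31 [ 0.4896 -0.4171  0.1981]
0.21 0 
[17.995, -10.607, 6.712, 0.005, 0.002, -0.759] -> [ 0.501 -0.212  0.23 ]
[0.0, 0.0, 16.2, 0.0, 0.0, 0.0] -> [ 0.501 -0.212  0.068]
```

View pics/t3.png

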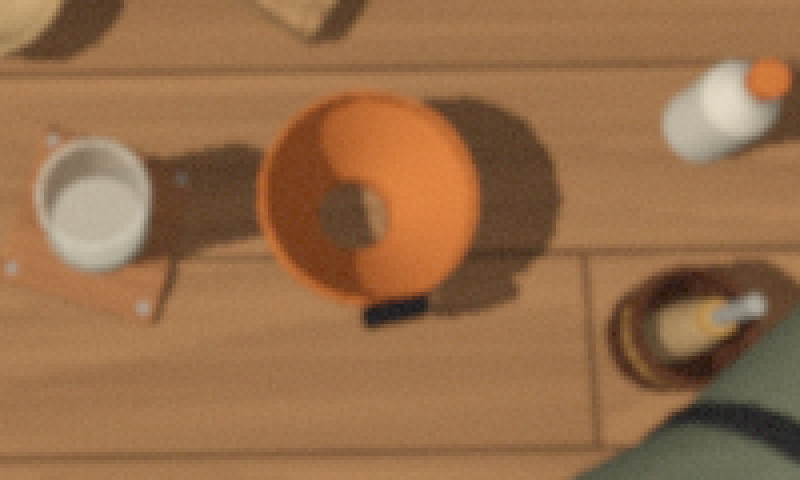

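```bash
python3 - <<'E'
from h import *
d=3.1416; yw=1.571+.17
plan([((.5013,-.2118,.24),(d,0,yw),2)])
im,W=cloud('top'); x,y,z=W[...,0],W[...,1],W[...,2]; v,u=np.mgrid[:420,:560]
def circ(n,p,r0=None):
    from scipy.optimize import least_squares
    f=lambda k:np.hypot(p[:,0]-k[0],p[:,1]-k[1])-k[2]
    k=least_squares(f,[*p.mean(0),.04],loss='soft_l1',f_scale=.002).x; print(n,np.round(k,4),len(p))
m=(abs(x-.58)<.06)&(abs(y+.01)<.06)
for a in(.11,.12,.124): 
    k=m&(z>a)&(z<.134); circ('jar%g'%a,W[k][:,:2])
m=(abs(x-.58)<.1)&(abs(y+.198)<.1)
circ('fun',W[m&(z>.093)&(x>.515)][:,:2])
V=im.max(2); k=m&(V<70)&(z>.085)&(x<.53); p=W[k][:,:2]; r=cv2.minAreaRect((p*1000).astype(np.float32)); print('block',k.sum(),r,np.median(W[k],0))
E
```

```text
[8.998, -5.3, 2.856, 0.003, 0.001, -0.38] -> [ 0.495 -0.316  0.269]
[10.317, -1.581, 2.877, 0.003, 0.001, -0.38] -> [ 0.501 -0.212  0.24 ]
jar0.11 [ 0.5789 -0.0096  0.0356] 177
jar0.12 [ 0.5795 -0.0096  0.0357] 142
jar0.124 [ 0.5794 -0.0096  0.0358] 105
fun [ 0.5806 -0.1977  0.073 ] 179
block 63 ((502.19171142578125, -213.1033172607422), (10.837418556213379, 40.7337646484375), 10.972403526306152) [ 0.50232695 -0.21332687  0.10234439]
```

Emit:
play_rows(
  motion=[
    [1.8,-1.1,0.6,0,0,-0.08,1],
    [3.6,-2.1,1.1,0,0,-0.15,1],
    [5.4,-3.2,1.7,0,0,-0.23,0.5],
    [7.2,-4.2,2.3,0,0,-0.3,0.2],
    [9,-5.3,2.9,0,0,-0.38,0.2],
  ],
)

```text
clock: 9.4
position: [0.4941, -0.3134, 0.2623]
tool_rot: [-3.141, -0.0, 1.365]
force: [-0.5, -0.8, 0.6]
grip_width: 0.0511
finger_force: 0.0
```

Emit:
play_rows(
  motion=[
    [2.1,-0.3,0.6,0,0,-0.08,0.2],
    [4.1,-0.6,1.1,0,0,-0.16,0.2],
    [6.2,-0.9,1.7,0,0,-0.24,0.2],
    [8.3,-1.3,2.3,0,0,-0.32,0.2],
    [10.2,-1.6,2.9,0,0,-0.4,0.2],
  ],
)

```text
clock: 9.9
position: [0.4995, -0.2102, 0.2334]
tool_rot: [-3.141, -0.001, 1.765]
force: [-0.1, -1.0, 0.9]
grip_width: 0.0516
finger_force: 0.0
```

Emit:
play_rows(
  motion=[
    [0,0,0,0,0,0,0.2],
    [0,0,0,0,0,0,0.2],
    [0,0,0,0,0,0,0.2],
    [0,0,0,0,0,0,0.2],
    [0,0,0,0,0,0,0.2],
  ],
)

```text
clock: 10.4
position: [0.4998, -0.212, 0.2344]
tool_rot: [-3.142, 0.0, 1.761]
force: [-0.1, 0.4, 0.9]
grip_width: 0.0514
finger_force: 0.0
```

```bash
python3 - <<'E'
from h import *
st(); d=3.1416
plan([((.5015,-.2133,.074),(d,0,1.761),1)])
E
```

```text
{'clock': 10.4, 'qpos': [-0.096, 0.401, 0.525, 1.805, -0.235, 0.997, 0.712], 'position': [0.5, -0.212, 0.234], 'tool_rot': [-3.142, 0.0, 1.761], 'force': [-0.088, 0.394, 0.852], 'grip_width': 0.051, 'finger_force': 0.0}
[-0.153, 0.145, 16.041, -0.0, 0.0, -0.0] -> [ 0.501 -0.213  0.074]
```

Emit:
play_rows(
  motion=[
    [-0.15,0.15,3.5,0,0,0,0.2],
    [-0.15,0.15,7,0,0,0,0.2],
    [-0.15,0.15,10,0,0,0,0.2],
    [-0.15,0.15,13,0,0,0,0.2],
    [-0.15,0.15,16,0,0,0,0.2],
  ],
)

```text
clock: 10.9
position: [0.5016, -0.2129, 0.0732]
tool_rot: [3.142, 0.0, 1.761]
force: [0.0, -0.3, -0.1]
grip_width: 0.051
finger_force: 0.0
```

Emit:
play_rows(
  motion=[
    [0,0,0,0,0,0,0.2],
    [0,0,0,0,0,0,-1],
    [0,0,0,0,0,0,-1],
    [0,0,0,0,0,0,-1],
    [0,0,0,0,0,0,-1],
  ],
  squeeze=90,
)

```text
clock: 11.4
position: [0.5021, -0.2129, 0.0757]
tool_rot: [3.14, 0.001, 1.762]
force: [-2.9, -0.5, 7.8]
grip_width: 0.0114
finger_force: 88.2
```

Emit:
play_rows(
  motion=[
    [0,0,0,0,0,0,-1],
    [0,0,0,0,0,0,-1],
    [0,0,0,0,0,0,-1],
    [0,0,0,0,0,0,-1],
    [0,0,0,0,0,0,-1],
  ],
)

```text
clock: 11.9
position: [0.502, -0.213, 0.0757]
tool_rot: [3.14, 0.001, 1.762]
force: [-3.6, -0.0, 7.6]
grip_width: 0.0113
finger_force: 88.2
```

Emit:
play_rows(
  motion=[
    [0,0,-1.5,0,0,0,-1],
    [0,0,-4,0,0,0,-1],
    [0,0,-8,0,0,0,-1],
    [0,0,-12,0,0,0,-1],
    [0,0,-16,0,0,0,-1],
  ],
)

```text
clock: 12.4
position: [0.5013, -0.2126, 0.2368]
tool_rot: [3.141, 0.0, 1.762]
force: [-0.3, 0.1, -1.8]
grip_width: 0.0114
finger_force: 88.4
```

Emit:
play_rows(
  motion=[
    [0,0,0,0,0,0,-1],
    [0,0,0,0,0,0,-1],
    [0,0,0,0,0,0,-1],
    [0,0,0,0,0,0,-1],
    [0,0,0,0,0,0,-1],
  ],
)

```text
clock: 12.9
position: [0.5013, -0.2126, 0.2336]
tool_rot: [-3.14, -0.0, 1.762]
force: [0.8, -0.2, -2.7]
grip_width: 0.0116
finger_force: 88.4
```

```bash
cat >> h.py <<'E'
def funnel(W,lo=.0,c=None):
    "plane and circle fit of the orange rim"
E
python3 - <<'E'
from h import *
st()
im,W=cloud('top'); save('t4',im); np.save('t4.npy',W); 
i2,W2=cloud('side'); save('s4',i2); np.save('s4.npy',W2)
h=cv2.cvtColor(im,cv2.COLOR_RGB2HSV); m=(h[...,0]<14)&(h[...,1]>200)&(h[...,2]>90)&(abs(W[...,0]-.58)<.1)&(abs(W[...,1]+.2)<.1)
z=W[...,2][m]; print(m.sum(),np.percentile(z,[1,50,90,95,99,100]))
q=W[m]
for s in range(-180,180,45):
    a=np.arctan2(q[:,1]+.2,q[:,0]-.58); k=abs(np.angle(np.exp(1j*(a-np.deg2rad(s)))))<.3
    r=np.hypot(q[:,1]+.2,q[:,0]-.58); print(s,k.sum(),np.round(np.percentile(q[k,2],97),4),np.round(r[k].max(),4))
E
python3 - <<'E'
import cv2,numpy as np
a=cv2.imread('pics/t4.png')[150:300,230:400];b=cv2.imread('pics/s4.png')[100:280,220:390]
cv2.imwrite('pics/c4.png',np.hstack([cv2.resize(a,(400,353)),cv2.resize(b,(400,424))[:353]]))
E
```

```text
{'clock': 12.9, 'qpos': [-0.1, 0.407, 0.532, 1.801, -0.24, 1.0, 0.719], 'position': [0.501, -0.213, 0.234], 'tool_rot': [-3.14, -0.0, 1.762], 'force': [0.826, -0.208, -2.655], 'grip_width': 0.012, 'finger_force': 88.395}
115 [0.18230705 0.21264023 0.22893937 0.23052604 0.23305576 0.23947946]
-180 1 0.1847 0.0348Traceback (most recent call last):
  File "<stdin>", line 10, in <module>
    return _quantile_unchecked(
        a, q, axis, out, overwrite_input, method, keepdims, weights)
    return _ureduce(a,
                    func=_quantile_ureduce_func,
    ...<5 lines>...
                    overwrite_input=overwrite_input,
                    method=method)
    r = func(a, **kwargs)
    result = _quantile(arr,
                       quantiles=q,
    ...<2 lines>...
                       out=out,
                       weights=wgt)
    slices_having_nans = np.isnan(arr[-1, ...])
                                  ~~~^^^^^^^^^
IndexError: index -1 is out of bounds for axis 0 with size 0
```

View pics/c4.png

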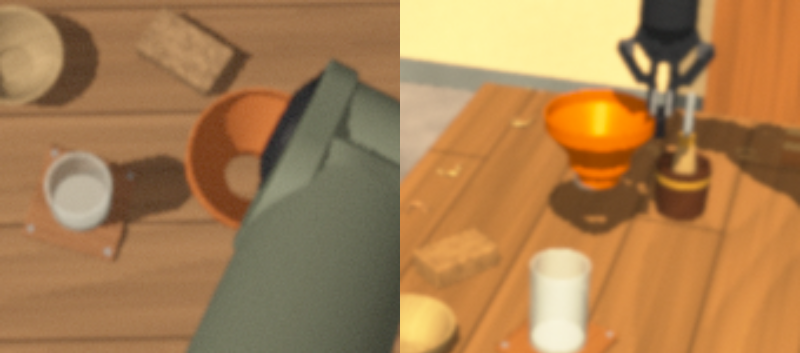

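```bash
cat >> h.py <<'E'
    from scipy.optimize import least_squares
    prof=np.array([(27,0),(30,0),(30,24),(43,24),(43,27),(33,28),(75,80),(75,100),(72,100),(72,80),(27,24.5),(27,0)])/1000
    A,B=prof[:-1],prof[1:]
    def res(k,q):
        R=Ro.from_rotvec([k[3],k[4],0]); l=R.inv().apply(q-k[:3]); p=np.c_[np.hypot(l[:,0],l[:,1]),l[:,2]]
        d=B-A; t=np.clip(((p[:,None]-A)*d).sum(-1)/(d**2).sum(-1),0,1)
        return np.linalg.norm(p[:,None]-A-t[...,None]*d,axis=-1).min(1)
    im,W=W; h=cv2.cvtColor(im,cv2.COLOR_RGB2HSV)
    m=(h[...,0]<16)&(h[...,1]>200)&(h[...,2]>80)&(np.linalg.norm(W-np.array(c)-[0,0,.05],axis=-1)<.11)
    q=W[m]; s=least_squares(res,[*c,0,0],args=(q,),loss='soft_l1',f_scale=.003,x_scale=[.01]*3+[.1]*2)
    print('funnel',m.sum(),'origin',np.round(s.x[:3],4),'tilt rotvec',np.round(s.x[3:],3),'med',np.median(res(s.x,q)))
    return s.x
E
python3 - <<'E'
from h import *
im=cv2.imread('pics/s4.png')[:,:,::-1].copy(); funnel((im,np.load('s4.npy')),c=(.58,-.198,.16))
im=cv2.imread('pics/top0.png')[:,:,::-1].copy(); funnel((im,np.load('top0.npy')),c=(.58,-.198,.0))
im=cv2.imread('pics/side0.png')[:,:,::-1].copy(); funnel((im,np.load('side0.npy')),c=(.58,-.198,.0))
E
```

```text
funnel 912 origin [ 0.5795 -0.1964  0.1568] tilt rotvec [-0.003  0.027] med 0.0008137581010121651
funnel 136 origin [ 0.5805 -0.1978  0.0006] tilt rotvec [ 0.012 -0.   ] med 0.0006635945333158082
funnel 572 origin [ 0.5804 -0.1984  0.0016] tilt rotvec [-0.018  0.024] med 0.0008565738653782211
```

```bash
python3 - <<'E'
from h import *
d=3.1416; plan([((.5009,-.0248,.234),(d,0,1.762),1)])
E
```

```text
[18.457, 3.514, -0.013, -0.001, -0.0, -0.0] -> [ 0.501 -0.025  0.234]
```

Emit:
play_rows(
  motion=[
    [2,0.4,0,0,0,0,-1],
    [6.5,1.2,0,0,0,0,-1],
    [11,2.1,0,0,0,0,-1],
    [15.5,3.0,0,0,0,0,-1],
    [18.45,3.5,0,0,0,0,-1],
  ],
)

```text
clock: 13.5
position: [0.5007, -0.0216, 0.2342]
tool_rot: [-3.141, -0.001, 1.764]
force: [1.2, -0.2, -3.3]
grip_width: 0.0117
finger_force: 88.4
```

Emit:
play_rows(
  motion=[
    [0,0,0,0,0,0,-1],
    [0,0,0,0,0,0,-1],
    [0,0,0,0,0,0,-1],
    [0,0,0,0,0,0,-1],
    [0,0,0,0,0,0,-1],
  ],
)

```text
clock: 14.0
position: [0.501, -0.0257, 0.2344]
tool_rot: [-3.142, 0.0, 1.76]
force: [0.2, -0.3, -2.1]
grip_width: 0.0118
finger_force: 88.4
```

```bash
python3 - <<'E'
from h import *
from scipy.optimize import least_squares
st(); sd=cloud('side'); tp=cloud('top'); save('s5',sd[0]); save('t5',tp[0])
funnel(sd,c=(.58,-.01,.157)); funnel(tp,c=(.58,-.01,.157))
for n,W in(('side0',np.load('side0.npy')),('side',sd[1]),('top0',np.load('top0.npy')),('t4',np.load('t4.npy'))):
  x,y,z=W[...,0],W[...,1],W[...,2]
  for lo,hi in((.04,.11),(.12,.132)):
    m=(abs(x-.58)<.05)&(abs(y+.01)<.05)&(z>lo)&(z<hi); p=W[m]
    if len(p)>20:
        r=.038 if lo<.1 else .036
        k=least_squares(lambda k:np.hypot(p[:,0]-k[0],p[:,1]-k[1])-r,[.58,-.01],loss='soft_l1',f_scale=.002).x; print(n,lo,np.round(k,4),len(p))
E
```

```text
{'clock': 14.0, 'qpos': [-0.46, 0.323, 0.501, 1.905, -0.187, 0.96, 0.317], 'position': [0.501, -0.026, 0.234], 'tool_rot': [-3.142, 0.0, 1.76], 'force': [0.173, -0.341, -2.142], 'grip_width': 0.012, 'finger_force': 88.419}
funnel 1072 origin [ 0.5789 -0.0103  0.158 ] tilt rotvec [-0.008  0.026] med 0.000734937943720884
funnel 0 origin [ 0.58  -0.01   0.157] tilt rotvec [0. 0.] med nan
side0 0.04 [ 0.5821 -0.0091] 522
side0 0.12 [ 0.5809 -0.0082] 177
side 0.04 [ 0.5817 -0.0087] 588
side 0.12 [ 0.5811 -0.0066] 123
top0 0.04 [ 0.5788 -0.0103] 265
top0 0.12 [ 0.5793 -0.0097] 163
t4 0.04 [ 0.5766 -0.0099] 224
t4 0.12 [ 0.5794 -0.0096] 142
  return _methods._mean(a, axis=axis, dtype=dtype,
  ret = ret.dtype.type(ret / rcount)
```

Emit:
play_rows(
  motion=[
    [0.1,0.15,0.5,0,0,0,-1],
    [0.1,0.15,1,0,0,0,-1],
    [0.1,0.15,1.6,0,0,0,-1],
    [0.1,0.15,2.3,0,0,0,-1],
    [0.1,0.15,2.7,0,0,0,-1],
  ],
)

```text
clock: 14.6
position: [0.5019, -0.0236, 0.2065]
tool_rot: [-3.141, 0.0, 1.762]
force: [-0.2, -0.5, -2.2]
grip_width: 0.0115
finger_force: 88.4
```

Emit:
play_rows(
  motion=[
    [0,0,0.3,0,0,0,-1],
    [0,0,0.6,0,0,0,-1],
    [0,0,0.9,0,0,0,-1],
    [0,0,1.2,0,0,0,-1],
    [0,0,1.2,0,0,0,-1],
  ],
)

```text
clock: 15.1
position: [0.5021, -0.0236, 0.1951]
tool_rot: [-3.141, 0.0, 1.762]
force: [-0.6, 0.3, -1.7]
grip_width: 0.0119
finger_force: 88.4
```

Emit:
play_rows(
  motion=[
    [0,0,0.3,0,0,0,-1],
    [0,0,0.6,0,0,0,-1],
    [0,0,0.9,0,0,0,-1],
    [0,0,1.1,0,0,0,-1],
    [0,0,1.2,0,0,0,-1],
  ],
)

```text
clock: 15.6
position: [0.5022, -0.0236, 0.1832]
tool_rot: [-3.141, 0.0, 1.762]
force: [-0.2, 0.6, -1.9]
grip_width: 0.0113
finger_force: 88.4
```

Emit:
play_rows(
  motion=[
    [0,0,0.1,0,0,0,-1],
    [0,0,0.2,0,0,0,-1],
    [0,0,0.3,0,0,0,-1],
    [0,0,0.35,0,0,0,-1],
    [0,0,0.35,0,0,0,-1],
  ],
)

```text
clock: 16.1
position: [0.5023, -0.0236, 0.1801]
tool_rot: [3.141, -0.0, 1.762]
force: [-2.4, -0.5, 3.3]
grip_width: 0.0113
finger_force: 89.5
```

```bash
python3 - <<'E'
from h import *
st(); funnel(cloud('side'),c=(.58,-.01,.104))
E
```

```text
{'clock': 16.1, 'qpos': [-0.43, 0.397, 0.47, 1.963, -0.239, 0.835, 0.36], 'position': [0.502, -0.024, 0.18], 'tool_rot': [3.141, -0.0, 1.762], 'force': [-2.398, -0.514, 3.291], 'grip_width': 0.011, 'finger_force': 89.455}
funnel 928 origin [ 0.5828 -0.0059  0.1063] tilt rotvec [0.014 0.001] med 0.0006928108134465136
```

Emit:
play_rows(
  motion=[
    [0,0,0,0,0,0,-0.3],
    [0,0,0,0,0,0,0],
    [0,0,0,0,0,0,0.2],
    [0,0,0,0,0,0,0.2],
    [0,0,0,0,0,0,0.2],
  ],
)

```text
clock: 16.65
position: [0.5023, -0.0236, 0.1799]
tool_rot: [3.142, 0.0, 1.762]
force: [0.1, 0.3, 0.6]
grip_width: 0.0514
finger_force: 0.0
```

Emit:
play_rows(
  motion=[
    [0,0,-1,0,0,0,0.2],
    [0,0,-4,0,0,0,0.2],
    [0,0,-8,0,0,0,0.2],
    [0,0,-12,0,0,0,0.2],
    [0,0,-14,0,0,0,0.2],
  ],
)

```text
clock: 17.15
position: [0.5029, -0.024, 0.3237]
tool_rot: [3.138, 0.0, 1.761]
force: [0.0, -0.5, -0.1]
grip_width: 0.0512
finger_force: 0.0
```

```bash
cat >> h.py <<'E'
def bar(im,W,col,c):
    "handle bar pose: centre, scoop yaw; col red/blue"
    h=cv2.cvtColor(im,cv2.COLOR_RGB2HSV).astype(int); H,S=h[...,0],h[...,1]
    m=(((H<6)|(H>174))&(S>170) if col=='red' else (H>105)&(H<130)&(S>120))&(W[...,2]>.07)&(W[...,2]<.105)&(np.hypot(W[...,0]-c[0],W[...,1]-c[1])<.1)
    if m.sum()<20: print(col,'hidden',m.sum()); return
    r=cv2.minAreaRect((W[m][:,:2]*1000).astype(np.float32)); 
    m2=(W[...,2]>.036)&(W[...,2]<.06)&(np.hypot(W[...,0]-c[0],W[...,1]-c[1])<.09)
    r2=cv2.minAreaRect((W[m2][:,:2]*1000).astype(np.float32))
    print(col,m.sum(),'bar',np.round(r[0],1),np.round(r[1],1),round(r[2],1),'walls',np.round(r2[0],1),np.round(r2[1],1),round(r2[2],1))
E
python3 - <<'E'
from h import *
st(); f=cloud('side'); funnel(f,c=(.58,-.01,.104)); t=cloud('top'); save('t6',t[0]); save('s6',f[0])
for g in(f,t): bar(*g,'red',(.55,.374)); bar(*g,'blue',(.556,.22))
d=3.1416
plan([((.556,.221,.25),(d,0,1.571+.285),2)])
a=t[0][150:300,100:400]; b=f[0][150:300,200:400]
cv2.imwrite('pics/c6.png',np.vstack([cv2.resize(a,(600,300)),cv2.resize(b,(400,300)).repeat(1,0)[:, :].copy() if 0 else cv2.copyMakeBorder(cv2.resize(b,(400,300)),0,0,0,200,0)])[:,:,::-1])
E
```

```text
{'clock': 17.15, 'qpos': [-0.503, 0.229, 0.533, 1.776, -0.127, 1.167, 0.258], 'position': [0.503, -0.024, 0.324], 'tool_rot': [3.138, 0.0, 1.761], 'force': [0.027, -0.474, -0.073], 'grip_width': 0.051, 'finger_force': 0.0}
funnel 943 origin [ 0.5815 -0.0071  0.1064] tilt rotvec [0.001 0.012] med 0.0007070825145343018
red 130 bar [550.3 378.5] [11.8 79.3] 19.0 walls [551.3 377.6] [102.7  76.5] 20.3
blue 70 bar [524.6 213. ] [ 8.1 68.7] 15.7 walls [527. 208.] [102.1  76.3] 15.0
red 83 bar [550.2 372. ] [12.5 62.9] 20.8 walls [549.  376.6] [106.1  71.4] 18.7
blue 87 bar [506.5 195.7] [13.4 55.8] 13.7 walls [515.6 199. ] [84.5 70.8] 15.2
[11.519, 4.889, 3.682, 0.002, 0.0, -0.047] -> [0.53  0.099 0.287]
[11.275, 5.436, 3.671, 0.002, 0.0, -0.047] -> [0.556 0.221 0.25 ]
```

View pics/c6.png

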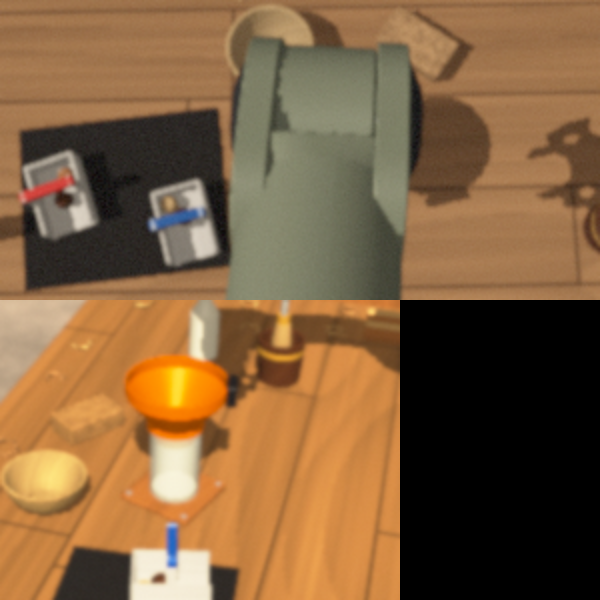

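Emit:
play_rows(
  motion=[
    [2,0.5,0,0,0,0,0.2],
    [4,0.8,0,0,0,0,0.2],
    [6,1.2,0,0,0,0,0.2],
    [7,1.5,0,0,0,0,0.2],
    [7,1.5,0,0,0,0,0.2],
  ],
)

```text
clock: 17.75
position: [0.5036, 0.0489, 0.3196]
tool_rot: [-3.141, 0.0, 1.764]
force: [-0.4, -1.1, -0.4]
grip_width: 0.051
finger_force: 0.0
```

```bash
python3 - <<'E'
from h import *
f=cloud('side'); t=cloud('top'); st()
for g in(f,t): bar(*g,'red',(.55,.374)); bar(*g,'blue',(.507,.196))
E
```

```text
{'clock': 17.85, 'qpos': [-0.611, 0.237, 0.494, 1.772, -0.121, 1.163, 0.11], 'position': [0.504, 0.047, 0.32], 'tool_rot': [-3.141, 0.0, 1.761], 'force': [-0.233, -0.991, 0.561], 'grip_width': 0.051, 'finger_force': 0.0}
red 130 bar [550.4 379.1] [11.9 77.9] 18.6 walls [550.5 378.8] [102.2  76.7] 20.9
blue 56 bar [495.4 196. ] [ 5.5 69.4] 14.5 walls [496.8 191.7] [103.6  77.7] 14.7
red 82 bar [550.  372.6] [13.3 62.7] 18.3 walls [550.  377.2] [104.7  72.1] 20.2
blue hidden 0
```

```bash
python3 - <<'E'
from h import *
d=3.1416
plan([((.496,.191,.2),(d,0,1.571+.255),1),((.496,.191,.066),(d,0,1.571+.255),1)])
E
```

```text
[14.281, 1.971, 11.976, -0.0, 0.0, -0.065] -> [0.496 0.191 0.2  ]
[0.0, 0.0, 13.4, 0.0, 0.0, -0.0] -> [0.496 0.191 0.066]
```

Emit:
play_rows(
  motion=[
    [2.8,0.4,2.4,0,0,-0.01,0.2],
    [5.6,0.8,4.8,0,0,-0.03,0.2],
    [8.5,1.2,7.2,0,0,-0.04,0.2],
    [11.4,1.6,9.6,0,0,-0.05,0.2],
    [14.3,2,12,0,0,-0.065,0.2],
  ],
)

```text
clock: 18.35
position: [0.4965, 0.1919, 0.1991]
tool_rot: [3.141, 0.0, 1.826]
force: [0.8, 0.0, -0.5]
grip_width: 0.0512
finger_force: 0.0
```

Emit:
play_rows(
  motion=[
    [0,0,0,0,0,0,0.2],
    [0,0,0,0,0,0,0.2],
    [0,0,0,0,0,0,0.2],
    [0,0,0,0,0,0,0.2],
    [0,0,0,0,0,0,0.2],
  ],
)

```text
clock: 18.85
position: [0.4966, 0.1915, 0.2005]
tool_rot: [3.141, -0.0, 1.826]
force: [0.9, -0.1, -1.0]
grip_width: 0.0513
finger_force: 0.0
```

```bash
python3 - <<'E'
from h import *
d=3.1416
st(); f=cloud('side'); bar(*f,'blue',(.497,.191)); t=cloud('top'); bar(*t,'blue',(.497,.191)); w,_=viewer.grab_frame('wrist'); save('w7',w)
plan([((.496,.191,.066),(d,0,1.571+.255),1)])
E
```

```text
{'clock': 18.85, 'qpos': [-0.769, 0.404, 0.385, 1.867, -0.189, 0.905, -0.04], 'position': [0.497, 0.192, 0.2], 'tool_rot': [3.141, -0.0, 1.826], 'force': [0.873, -0.129, -1.033], 'grip_width': 0.051, 'finger_force': 0.0}
blue 57 bar [495.2 197. ] [ 5.6 72.4] 14.5 walls [496.2 191.7] [104.   77.8] 16.5
blue 76 bar [496.3 181.4] [13.2 55.2] 17.9 walls [494.8 190.9] [104.4  70.8] 14.7
[-0.083, -0.061, 13.415, 0.0, -0.0, 0.0] -> [0.496 0.191 0.066]
```

View pics/w7.png

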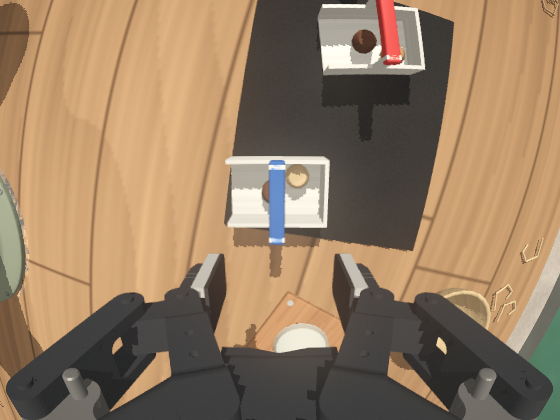

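Emit:
play_rows(
  motion=[
    [-0.1,-0.05,3,0,0,0,0.2],
    [-0.1,-0.05,6,0,0,0,0.2],
    [-0.1,-0.05,9,0,0,0,0.2],
    [-0.1,-0.05,12,0,0,0,0.2],
    [-0.1,-0.05,13.4,0,0,0,0.2],
  ],
)

```text
clock: 19.5
position: [0.4951, 0.1906, 0.0639]
tool_rot: [-3.139, 0.001, 1.827]
force: [0.4, 0.2, 0.7]
grip_width: 0.0518
finger_force: 0.0
```

Emit:
play_rows(
  motion=[
    [0,0,0,0,0,0,0.2],
    [0,0,0,0,0,0,-0.5],
    [0,0,0,0,0,0,-1],
    [0,0,0,0,0,0,-1],
    [0,0,0,0,0,0,-1],
  ],
  squeeze=90,
)

```text
clock: 20.0
position: [0.4963, 0.1913, 0.0666]
tool_rot: [3.14, -0.0, 1.827]
force: [1.0, -0.5, 0.3]
grip_width: -0.0003
finger_force: 0.0
```

Emit:
play_rows(
  motion=[
    [0,0,0,0,0,0,-1],
    [0,0,0,0,0,0,-1],
    [0,0,-0.5,0,0,0,-1],
    [0,0,-1.5,0,0,0,-1],
    [0,0,-3,0,0,0,-1],
  ],
)

```text
clock: 20.5
position: [0.4957, 0.1908, 0.0964]
tool_rot: [-3.141, 0.0, 1.827]
force: [-0.4, -0.3, 0.9]
grip_width: -0.0001
finger_force: 0.0
```

Emit:
play_rows(
  motion=[
    [0,0,-3,0,0,0,-1],
    [0,0,-7,0,0,0,-1],
    [0,0,-11,0,0,0,-1],
    [0,0,-15,0,0,0,-1],
    [0,0,-19,0,0,0,-1],
  ],
)

```text
clock: 21.0
position: [0.4956, 0.1907, 0.2885]
tool_rot: [3.141, -0.0, 1.826]
force: [0.7, 0.1, 0.5]
grip_width: -0.0002
finger_force: 0.0
```

```bash
python3 - <<'E'
from h import *
d=3.1416
st(); plan([((.5,.1,.33),(d,0,1.571+.12),1),((.555,-.008,.34),(d,0,1.571),1)])
E
```

```text
{'clock': 21.0, 'qpos': [-0.808, 0.307, 0.426, 1.759, -0.14, 1.105, -0.081], 'position': [0.496, 0.191, 0.288], 'tool_rot': [3.141, -0.0, 1.826], 'force': [0.669, 0.134, 0.48], 'grip_width': -0.0, 'finger_force': 0.0}
[-8.881, -1.866, -4.153, 0.001, -0.0, 0.135] -> [0.5  0.1  0.33]
[-11.382, 4.165, -1.0, 0.0, 0.0, 0.12] -> [ 0.555 -0.008  0.34 ]
```

```bash
python3 - <<'E'
from h import *
w,_=viewer.grab_frame('wrist'); f=cloud('side'); bar(*f,'blue',(.497,.191)); t=cloud('top'); bar(*t,'blue',(.497,.191)); bar(*t,'red',(.55,.377)); bar(*f,'red',(.55,.377))
o=np.hstack([cv2.resize(w,(400,300)),cv2.resize(f[0][200:380,180:420],(400,300))]); save('c8',o)
E
```

```text
blue 57 bar [495.4 196.4] [ 5.5 69.3] 14.5 walls [496.6 192.5] [103.7  77.6] 14.5
blue 98 bar [494. 191.] [13.  73.9] 15.8 walls [495.3 191.2] [104.1  71.3] 14.4
red hidden 0
red 131 bar [550.1 379.7] [11.8 76.9] 18.6 walls [550.9 378.4] [102.2  76.6] 20.6
```

View pics/c8.png

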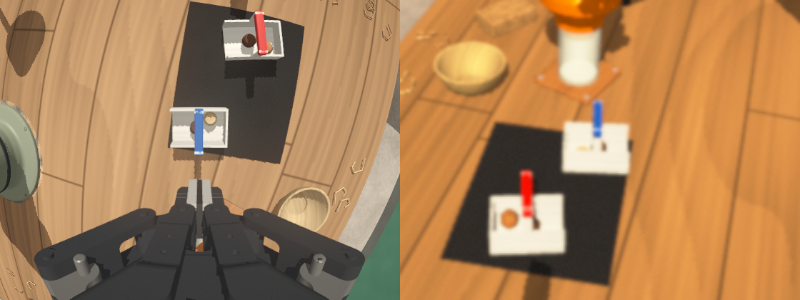

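Emit:
play_rows(
  motion=[
    [0,-0.1,4,0,0,0,0.5],
    [0,-0.1,8,0,0,0,0.5],
    [0,-0.1,12,0,0,0,0.5],
    [0,-0.1,16,0,0,0,0.5],
    [0,-0.1,18,0,0,0,0.5],
  ],
)

```text
clock: 21.65
position: [0.4931, 0.1899, 0.1027]
tool_rot: [-3.137, 0.001, 1.827]
force: [0.7, 0.7, 0.9]
grip_width: 0.0638
finger_force: 0.0
```

Emit:
play_rows(
  motion=[
    [0,0,1,0,0,0,0.5],
    [0,0,2,0,0,0,0.5],
    [0,0,3,0,0,0,0.5],
    [0,0,4.1,0,0,0,0.5],
    [0,0,4.1,0,0,0,0.5],
  ],
)

```text
clock: 22.15
position: [0.4946, 0.1907, 0.064]
tool_rot: [-3.14, 0.0, 1.827]
force: [-0.2, 0.2, 1.1]
grip_width: 0.064
finger_force: 0.0
```

```bash
python3 - <<'E'
from h import *
st(); w,_=viewer.grab_frame('wrist'); f=cloud('side'); t=cloud('top')
o=np.hstack([cv2.resize(w,(400,300)),cv2.resize(f[0][200:350,240:400],(400,300))]); save('c9',o)
bar(*t,'blue',(.497,.191)); bar(*f,'blue',(.497,.191))
E
```

```text
{'clock': 22.15, 'qpos': [-0.699, 0.604, 0.301, 1.975, -0.3, 0.607, 0.057], 'position': [0.495, 0.191, 0.064], 'tool_rot': [-3.14, 0.0, 1.827], 'force': [-0.175, 0.24, 1.077], 'grip_width': 0.064, 'finger_force': 0.0}
blue 36 bar [500.3 169.6] [12.4 29.3] 21.7 walls [504.7 159.2] [103.4  20.5] 24.8
blue 64 bar [496.1 194.8] [10.7 75.6] 13.8 walls [496.1 192.9] [105.9  78.7] 11.7
```

View pics/c9.png

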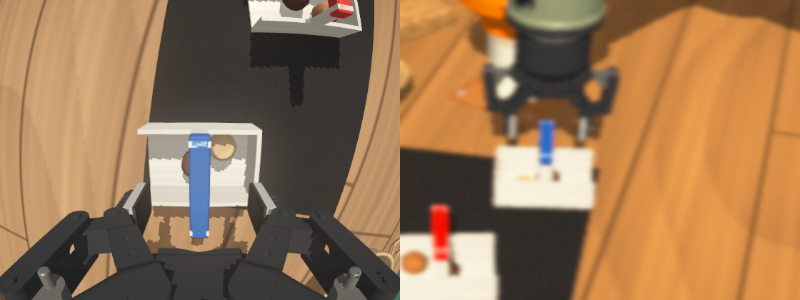

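```bash
python3 - <<'E'
from h import *
s=observe(); im,d=viewer.grab_frame('side'); c=viewer.camera_info('side')
def pr(X):
    p=np.array(c['R'])@X+c['t']; return np.round([c['fx']*p[0]/p[2]+c['cx'],c['fy']*p[1]/p[2]+c['cy'],p[2]],2)
R=Ro.from_euler('xyz',s['tool_rot']); P=np.array(s['position'])
for n,o in(('tipL',(0,.032,-.008)),('tipR',(0,-.032,-.008)),('tcp',(0,0,0))): print(n,pr(P+R.apply(o)))
a=.255; u=np.array([-np.sin(a),np.cos(a),0]); b=np.array([.495,.191,.084])
print('bar',pr(b-u*.038),pr(b),pr(b+u*.038))
k=cv2.resize(im[230:310,260:370],None,fx=7,fy=7,interpolation=cv2.INTER_CUBIC)
for o in((0,.032,-.008),(0,-.032,-.008)):
    q=pr(P+R.apply(o)); cv2.circle(k,(int((q[0]-260)*7),int((q[1]-230)*7)),6,(0,255,0),2)
for t in(-.038,0,.038): q=pr(b+u*t); cv2.circle(k,(int((q[0]-260)*7),int((q[1]-230)*7)),6,(255,0,255),2)
save('c10',k)
im2,W=cloud('side')
h=cv2.cvtColor(im2,cv2.COLOR_RGB2HSV); m=(h[...,0]>105)&(h[...,0]<130)&(h[...,1]>120)&(np.hypot(W[...,0]-.495,W[...,1]-.19)<.1)
print(np.round(np.percentile(W[m],[2,50,98],axis=0),3))
E
```

```text
tipL [286.17 273.58   1.23]
tipR [310.42 274.42   1.22]
tcp [298.16 276.31   1.23]
bar [298.47 261.75   1.25] [298.54 270.92   1.22] [298.62 280.58   1.19]
[[0.485 0.161 0.081]
 [0.496 0.194 0.091]
 [0.507 0.229 0.094]]
```

View pics/c10.png

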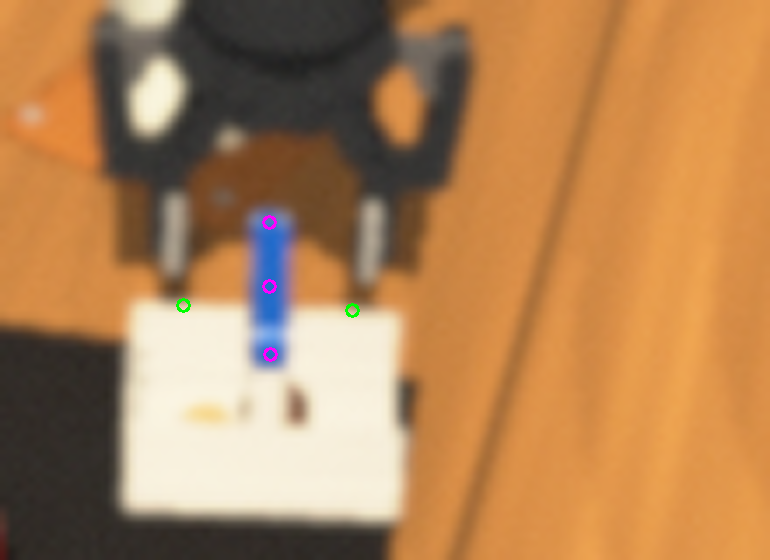

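Emit:
play_rows(
  motion=[
    [0,0,0,0,0,0,0],
    [0,0,0,0,0,0,-0.3],
    [0,0,0,0,0,0,-0.5],
    [0,0,0,0,0,0,-0.6],
    [0,0,0,0,0,0,-0.6],
  ],
)

```text
clock: 22.9
position: [0.495, 0.1908, 0.0649]
tool_rot: [-3.141, 0.0, 1.827]
force: [-0.2, 0.0, 0.1]
grip_width: 0.0172
finger_force: 0.0
```

```bash
python3 - <<'E'
from h import *
s=st(); im,d=viewer.grab_frame('side'); 
k=cv2.resize(im[230:310,260:370],(400,290),interpolation=cv2.INTER_CUBIC); w,_=viewer.grab_frame('wrist')
save('c11',np.hstack([k,cv2.resize(w[150:400,100:460],(400,290))]))
E
```

```text
{'clock': 22.9, 'qpos': [-0.699, 0.603, 0.302, 1.974, -0.299, 0.608, 0.056], 'position': [0.495, 0.191, 0.065], 'tool_rot': [-3.141, 0.0, 1.827], 'force': [-0.229, 0.0, 0.121], 'grip_width': 0.017, 'finger_force': 0.0}
```

View pics/c11.png

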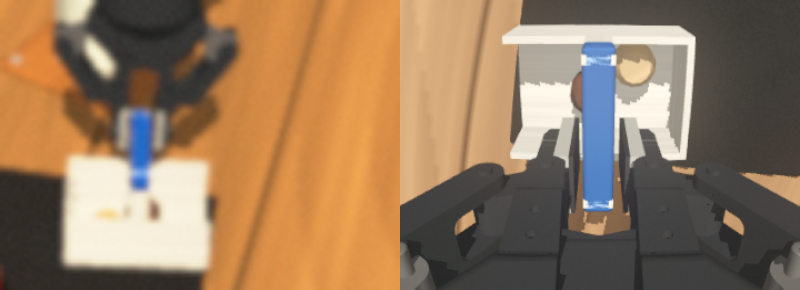

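Emit:
play_rows(
  motion=[
    [0,0,0,0,0,0,-0.7],
    [0,0,0,0,0,0,-0.8],
    [0,0,0,0,0,0,-1],
    [0,0,0,0,0,0,-1],
    [0,0,0,0,0,0,-1],
  ],
)

```text
clock: 23.5
position: [0.495, 0.1908, 0.0651]
tool_rot: [3.142, -0.0, 1.827]
force: [-2.0, 0.1, 5.2]
grip_width: 0.0073
finger_force: 88.5
```

```bash
python3 - <<'E'
from h import *
s=st(); im,W=cloud('side'); bar(im,W,'blue',(.495,.191)); save('s12',im); w,_=viewer.grab_frame('wrist'); save('w12',w)
E
```

```text
{'clock': 23.5, 'qpos': [-0.699, 0.602, 0.302, 1.974, -0.299, 0.608, 0.056], 'position': [0.495, 0.191, 0.065], 'tool_rot': [3.142, -0.0, 1.827], 'force': [-1.965, 0.051, 5.23], 'grip_width': 0.007, 'finger_force': 88.488}
blue 47 bar [494.9 198. ] [10.5 67. ] 14.2 walls [496.8 191.9] [104.1  77.1] 14.7
```

Emit:
play_rows(
  motion=[
    [0,0,-0.3,0,0,0,-1],
    [0,0,-0.8,0,0,0,-1],
    [0,0,-1.5,0,0,0,-1],
    [0,0,-2.2,0,0,0,-1],
    [0,0,-3,0,0,0,-1],
  ],
  squeeze=100,
)

```text
clock: 24.1
position: [0.495, 0.1908, 0.0956]
tool_rot: [3.142, 0.0, 1.827]
force: [0.4, 0.2, -2.3]
grip_width: 0.0065
finger_force: 98.3
```

Emit:
play_rows(
  motion=[
    [0,0,0,0,0,0,-1],
    [0,0,0,0,0,0,-1],
    [0,0,0,0,0,0,-1],
    [0,0,0,0,0,0,-1],
    [0,0,0,0,0,0,-1],
  ],
)

```text
clock: 24.6
position: [0.4949, 0.1908, 0.0947]
tool_rot: [-3.141, 0.0, 1.827]
force: [-0.5, -0.1, -2.0]
grip_width: 0.0064
finger_force: 98.3
```

```bash
cat >> h.py <<'E'
def scoop_pose(nose,ys,th):
    "tool pose (pos,rpy) with the held scoop's nose at a point, yaw ys, nose down by th"
    Rs=Ro.from_euler('z',ys)*Ro.from_euler('y',-th); G=np.array(nose)-Rs.apply([-.052,0,-.077])
    T=Rs*Ro.from_euler('xyz',[np.pi,0,np.pi/2]); return G+T.apply([0,0,.0187]),T.as_euler('xyz')
E
python3 - <<'E'
from h import *
d=3.1416
N=lambda z,th:(*scoop_pose((.606,-.0085,z),0,th),)
plan([((.495,.191,.33),(d,0,1.827),2),((.5,.17,.33),(d,0,1.8),1),((*N(.285,0),3)),((*N(.235,0),1)),((*N(.228,.35),1)),((*N(.222,.7),1)),((*N(.222,.9),1))])
E
```

```text
[0.008, 0.003, -11.766, -0.0, 0.0, -0.0] -> [0.495 0.191 0.212]
[0.009, 0.006, -11.766, -0.0, 0.0, -0.0] -> [0.495 0.191 0.33 ]
[-2.158, -0.048, 0.0, 0.0, 0.0, 0.027] -> [0.5  0.17 0.33]
[-6.991, 3.777, -0.443, -0.0, 0.0, 0.076] -> [0.553 0.111 0.334]
[-6.682, 4.3, -0.443, -0.0, 0.0, 0.076] -> [0.605 0.051 0.339]
[-6.335, 4.797, -0.443, -0.0, 0.0, 0.076] -> [ 0.658 -0.009  0.343]
[0.0, -0.0, 5.0, -0.0, -0.0, -0.0] -> [ 0.658 -0.008  0.293]
[-0.0, -2.314, -0.73, -0.35, 0.0, 0.0] -> [ 0.635 -0.008  0.301]
[-0.0, -2.52, -0.866, -0.35, 0.0, 0.0] -> [ 0.608 -0.008  0.3  ]
[-0.0, -1.262, -0.917, -0.2, -0.0, -0.0] -> [ 0.593 -0.008  0.299]
```

Emit:
play_rows(
  motion=[
    [0,0,-1.5,0,0,0,-1],
    [0,0,-4,0,0,0,-1],
    [0,0,-7,0,0,0,-1],
    [0,0,-10,0,0,0,-1],
    [0,0,-13,0,0,0,-1],
  ],
)

```text
clock: 25.1
position: [0.4948, 0.1906, 0.226]
tool_rot: [-3.141, 0.0, 1.827]
force: [-0.1, 1.1, -3.3]
grip_width: 0.0064
finger_force: 98.9
```

Emit:
play_rows(
  motion=[
    [0,0,-3,0,0,0,-1],
    [0,0,-6,0,0,0,-1],
    [0,0,-8.5,0,0,0,-1],
    [-1,0,-10,0,0,0.01,-1],
    [-2.1,0,-10.5,0,0,0.025,-1],
  ],
)

```text
clock: 25.6
position: [0.5008, 0.1703, 0.3311]
tool_rot: [3.14, -0.001, 1.802]
force: [-0.9, -0.5, -3.6]
grip_width: 0.0065
finger_force: 99.1
```

Emit:
play_rows(
  motion=[
    [-1.4,0.7,0,0,0,0.015,-1],
    [-2.8,1.5,-0.1,0,0,0.03,-1],
    [-4.2,2.3,-0.2,0,0,0.045,-1],
    [-5.6,3,-0.3,0,0,0.06,-1],
    [-7,3.8,-0.4,0,0,0.076,-1],
  ],
)

```text
clock: 26.1
position: [0.5542, 0.1098, 0.3335]
tool_rot: [-3.141, 0.0, 1.724]
force: [0.7, 0.1, -1.9]
grip_width: 0.0063
finger_force: 98.5
```

Emit:
play_rows(
  motion=[
    [-1.3,0.9,0,0,0,0.015,-1],
    [-2.7,1.7,-0.1,0,0,0.03,-1],
    [-4,2.6,-0.2,0,0,0.045,-1],
    [-5.3,3.4,-0.3,0,0,0.06,-1],
    [-6.7,4.3,-0.4,0,0,0.076,-1],
  ],
)

```text
clock: 26.6
position: [0.607, 0.0507, 0.338]
tool_rot: [3.142, -0.0, 1.649]
force: [0.5, 0.5, -2.6]
grip_width: 0.0062
finger_force: 98.5
```

Emit:
play_rows(
  motion=[
    [-1.3,1,0,0,0,0.015,-1],
    [-2.5,1.9,-0.1,0,0,0.03,-1],
    [-3.8,2.9,-0.2,0,0,0.045,-1],
    [-5.1,3.9,-0.3,0,0,0.06,-1],
    [-6.3,4.8,-0.4,0,0,0.076,-1],
  ],
)

```text
clock: 27.1
position: [0.6598, -0.0086, 0.3418]
tool_rot: [-3.141, 0.0, 1.572]
force: [0.7, 1.1, -1.6]
grip_width: 0.0064
finger_force: 99.1
```

```bash
python3 - <<'E'
from h import *
st()
im,W=cloud('side'); save('s13',im)
h=cv2.cvtColor(im,cv2.COLOR_RGB2HSV); m=(h[...,0]>105)&(h[...,0]<130)&(h[...,1]>120)&(W[...,2]>.3); print(m.sum(),np.median(W[m],0))
N=lambda z,th:(*scoop_pose((.606,-.0085,z),0,th),)
plan([((*N(.235,0),1)),((*N(.228,.35),1)),((*N(.222,.7),1)),((*N(.222,.9),1))])
w,_=viewer.grab_frame('wrist'); save('c13',np.hstack([cv2.resize(w,(400,300)),cv2.resize(im[80:260,180:420],(400,300))]))
E
```

```text
{'clock': 27.1, 'qpos': [-0.401, 0.533, 0.545, 1.331, -0.273, 1.351, 0.143], 'position': [0.66, -0.009, 0.342], 'tool_rot': [-3.141, 0.0, 1.572], 'force': [0.724, 1.052, -1.581], 'grip_width': 0.006, 'finger_force': 99.057}
39 [0.65772683 0.01757033 0.36618981]
[0.227, -0.269, 4.844, 0.0, 0.001, -0.001] -> [ 0.658 -0.008  0.293]
[-0.0, -2.314, -0.73, -0.35, 0.0, 0.0] -> [ 0.635 -0.008  0.301]
[-0.0, -2.52, -0.866, -0.35, 0.0, 0.0] -> [ 0.608 -0.008  0.3  ]
[-0.0, -1.262, -0.917, -0.2, -0.0, -0.0] -> [ 0.593 -0.008  0.299]
```

View pics/c13.png

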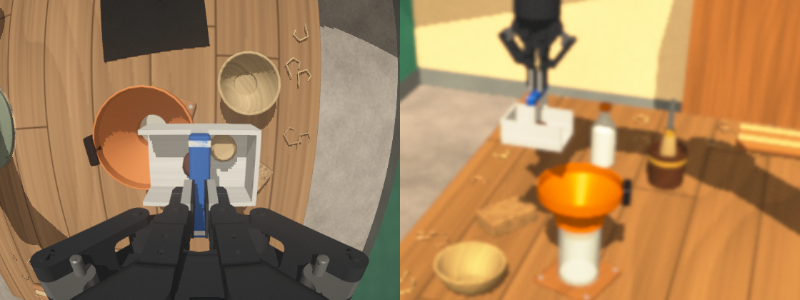

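Emit:
play_rows(
  motion=[
    [0.05,-0.1,1,0,0,0,-1],
    [0.1,-0.2,2,0,0,0,-1],
    [0.1,-0.2,3,0,0,0,-1],
    [0.1,-0.2,4,0,0,0,-1],
    [0.1,-0.2,4.9,0,0,0,-1],
  ],
)

```text
clock: 27.7
position: [0.6567, -0.0062, 0.2918]
tool_rot: [-3.141, -0.0, 1.574]
force: [-0.6, 0.4, -2.3]
grip_width: 0.0063
finger_force: 98.4
```

Emit:
play_rows(
  motion=[
    [0,-0.5,-0.1,-0.07,0,0,-1],
    [0,-0.9,-0.3,-0.14,0,0,-1],
    [0,-1.4,-0.4,-0.21,0,0,-1],
    [0,-1.9,-0.6,-0.28,0,0,-1],
    [0,-2.3,-0.7,-0.35,0,0,-1],
  ],
)

```text
clock: 28.2
position: [0.6336, -0.0065, 0.2999]
tool_rot: [2.789, -0.0, 1.574]
force: [0.6, -0.0, -2.6]
grip_width: 0.0057
finger_force: 99.0
```

```bash
python3 - <<'E'
from h import *
st(); N=lambda z,th:(*scoop_pose((.606,-.0085,z),0,th),)
plan([((*N(.222,.7),1)),((*N(.222,.9),1))])
E
```

```text
{'clock': 28.2, 'qpos': [-0.545, 0.297, 0.564, 1.824, -0.227, 0.72, 0.119], 'position': [0.634, -0.007, 0.3], 'tool_rot': [2.789, -0.0, 1.574], 'force': [0.572, -0.001, -2.557], 'grip_width': 0.006, 'finger_force': 99.011}
[-0.187, -2.372, -0.894, -0.347, -0.002, 0.003] -> [ 0.608 -0.008  0.3  ]
[-0.0, -1.262, -0.917, -0.2, -0.0, -0.0] -> [ 0.593 -0.008  0.299]
```

Emit:
play_rows(
  motion=[
    [-0.1,-0.5,-0.2,-0.07,0,0,-1],
    [-0.2,-1,-0.3,-0.14,0,0,-1],
    [-0.2,-1.5,-0.5,-0.21,0,0,-1],
    [-0.2,-2,-0.7,-0.28,0,0,-1],
    [-0.2,-2.4,-0.9,-0.35,0,0,-1],
  ],
)

```text
clock: 28.7
position: [0.6068, -0.0086, 0.3018]
tool_rot: [2.447, -0.001, 1.574]
force: [42.0, 2.0, 24.7]
grip_width: 0.0061
finger_force: 99.4
```

Emit:
play_rows(
  motion=[
    [0,-0.2,-0.2,-0.04,0,0,-1],
    [0,-0.5,-0.4,-0.08,0,0,-1],
    [0,-0.8,-0.6,-0.12,0,0,-1],
    [0,-0.8,-0.6,-0.12,0,0,-1],
    [0,-0.8,-0.6,-0.12,0,0,-1],
  ],
)

```text
clock: 29.2
position: [0.5957, -0.0275, 0.2862]
tool_rot: [2.43, 0.035, 1.544]
force: [-0.3, -0.6, -2.1]
grip_width: 0.0061
finger_force: 99.4
```

Emit:
play_rows(
  motion=[
    [0,0,0,0,0,0,-1],
    [0,0,0,0,0,0,-1],
    [0,0,0,0,0,0,-1],
    [0,0,0,0,0,0,-1],
    [0,0,0,0,0,0,-1],
  ],
)

```text
clock: 29.7
position: [0.5962, -0.0269, 0.2866]
tool_rot: [2.431, 0.035, 1.545]
force: [0.6, 0.6, -2.1]
grip_width: 0.0063
finger_force: 99.4
```

```bash
python3 - <<'E'
from h import *
st(); N=lambda z,th:(*scoop_pose((.606,-.0085,z),0,th),)
im,W=cloud('side'); save('s14',im); np.save('s14.npy',W); funnel((im,W),c=(.58,-.01,.104))
h=cv2.cvtColor(im,cv2.COLOR_RGB2HSV)
# brown/tan pixels in the jar region vs. empty jar before
x,y,z=W[...,0],W[...,1],W[...,2]
m=(abs(x-.58)<.04)&(abs(y+.01)<.045)&(z>.012)&(z<.1)
for n in('s6','s14'):
    g=cv2.imread(f'pics/{n}.png'); hh=cv2.cvtColor(g,cv2.COLOR_BGR2HSV); ys,xs=np.where(m); print(n,xs.min(),xs.max(),ys.min(),ys.max(),[(int(hh[r,xs.min()+4:xs.max()-4,1].mean()),int(hh[r,xs.min()+4:xs.max()-4,2].mean())) for r in range(ys.min(),ys.max()+1,3)])
E
```

```text
{'clock': 29.7, 'qpos': [-0.126, 0.113, -0.005, 2.228, 0.925, 0.162, -1.015], 'position': [0.596, -0.027, 0.287], 'tool_rot': [2.431, 0.035, 1.545], 'force': [0.631, 0.649, -2.07], 'grip_width': 0.006, 'finger_force': 99.439}
funnel 914 origin [ 0.5821 -0.0068  0.1061] tilt rotvec [0.007 0.01 ] med 0.0006732692781548518
s6 273 299 222 253 [(70, 228), (42, 234), (40, 235), (39, 235), (40, 236), (35, 241), (32, 245), (31, 245), (37, 242), (74, 228), (172, 217)]
s14 273 299 222 253 [(69, 231), (41, 236), (38, 237), (38, 238), (44, 231), (48, 227), (53, 228), (42, 239), (37, 243), (72, 231), (172, 220)]
```

```bash
python3 - <<'E'
from h import *
N=lambda z,th:(*scoop_pose((.606,-.0085,z),0,th),)
s=observe();T=Ro.from_euler('xyz',s['tool_rot']);Rs=T*Ro.from_euler('xyz',[np.pi,0,np.pi/2]).inv(); P=np.array(s['position']);G=P-T.apply([0,0,.0187])
print('nose',G+Rs.apply([-.052,0,-.077]),'corners',G+Rs.apply([-.052,.035,-.081]),G+Rs.apply([-.052,-.035,-.081]))
plan([((*N(.26,.4),1)),((*N(.30,.0),1))])
w,d=viewer.grab_frame('wrist'); save('w14',w)
h=cv2.cvtColor(w,cv2.COLOR_RGB2HSV); g=cv2.cvtColor(cv2.imread('pics/w12.png'),cv2.COLOR_BGR2HSV)
# saturated brownish pixels inside tray area of the wrist image (tray is fixed in it while held)
for nm,k in(('w12',g),('w14',h)):
    r=k[150:300,190:380]; m=(r[...,0]<28)&(r[...,1]>70)&(r[...,2]>40); print(nm); 
    for row in range(0,150,15): print(''.join('#' if m[row:row+15,c:c+10].mean()>.4 else '.' for c in range(0,190,10)))
E
```

```text
nose [ 0.59476591 -0.02967544  0.20854329] corners [0.59828867 0.0051146  0.20427204] [ 0.59645599 -0.0648173   0.20675626]
[1.766, 5.746, -1.386, 0.31, 0.044, -0.004] -> [ 0.631 -0.008  0.334]
[0.0, 3.417, -1.199, 0.4, -0.0, -0.0] -> [ 0.658 -0.008  0.358]
w12
##.................
##.................
#..........#.......
##........####.....
#..........###.....
#.....#............
#..................
#..................
#..................
####...........#...
w14
#############......
########...........
#..................
#..................
#..................
#..................
##.................
#..................
#..................
..##...............
```

Emit:
play_rows(
  motion=[
    [0.4,1.1,-0.3,0.06,0,0,-1],
    [0.7,2.3,-0.6,0.12,0,0,-1],
    [1.1,3.5,-0.8,0.18,0.02,0,-1],
    [1.4,4.6,-1.1,0.25,0.03,0,-1],
    [1.8,5.7,-1.4,0.31,0.04,0,-1],
  ],
)

```text
clock: 30.3
position: [0.6312, -0.0082, 0.335]
tool_rot: [2.743, -0.001, 1.566]
force: [0.6, -0.0, -2.7]
grip_width: 0.0061
finger_force: 99.5
```

Emit:
play_rows(
  motion=[
    [0,0,0,0,0,0,-1],
    [0,0,0,0,0,0,-1],
    [0,0,0,0,0,0,-1],
    [0,0,0,0,0,0,-1],
    [0,0,0,0,0,0,-1],
  ],
)

```text
clock: 30.8
position: [0.6303, -0.0086, 0.3335]
tool_rot: [2.741, 0.002, 1.565]
force: [0.3, -0.3, -2.1]
grip_width: 0.0062
finger_force: 99.6
```

```bash
python3 - <<'E'
from h import *
st(); N=lambda z,th:(*scoop_pose((.606,-.0085,z),0,th),)
plan([((*N(.30,.0),1))])
E
```

```text
{'clock': 30.8, 'qpos': [0.132, 0.219, -0.285, 1.795, 0.174, 0.746, -0.244], 'position': [0.63, -0.009, 0.334], 'tool_rot': [2.741, 0.002, 1.565], 'force': [0.283, -0.281, -2.127], 'grip_width': 0.006, 'finger_force': 99.588}
[0.025, 3.521, -1.198, 0.401, 0.003, -0.005] -> [ 0.658 -0.008  0.358]
```

Emit:
play_rows(
  motion=[
    [0,0.7,-0.2,0.08,0,0,-1],
    [0,1.4,-0.5,0.16,0,0,-1],
    [0,2.1,-0.7,0.24,0,0,-1],
    [0,2.8,-1,0.32,0,0,-1],
    [0,3.5,-1.2,0.401,0.003,-0.005,-1],
  ],
)

```text
clock: 31.3
position: [0.6584, -0.0088, 0.3591]
tool_rot: [-3.139, -0.0, 1.57]
force: [0.3, 0.4, -1.5]
grip_width: 0.006
finger_force: 99.2
```

```bash
python3 - <<'E'
from h import *
d=np.pi
st(); plan([((.556,.221,.32),(d,0,1.571+.28),2),((.556,.221,.07),(d,0,1.571+.28),2)])
f=cloud('side'); t=cloud('top')
for g in(f,t): bar(*g,'red',(.55,.377))
E
```

```text
{'clock': 31.3, 'qpos': [0.089, 0.487, -0.27, 1.271, 0.127, 1.402, -0.174], 'position': [0.658, -0.009, 0.359], 'tool_rot': [-3.139, -0.0, 1.57], 'force': [0.259, 0.417, -1.502], 'grip_width': 0.006, 'finger_force': 99.197}
[11.489, -5.118, 1.967, -0.001, -0.0, -0.14] -> [0.607 0.106 0.34 ]
[12.092, -3.463, 1.959, -0.001, -0.0, -0.14] -> [0.556 0.221 0.32 ]
[-0.0, -0.0, 12.5, -0.0, -0.0, -0.0] -> [0.556 0.221 0.195]
[-0.0, -0.0, 12.5, -0.0, -0.0, -0.0] -> [0.556 0.221 0.07 ]
red 131 bar [549.9 379.7] [11.9 74.5] 19.1 walls [551.1 377.7] [102.8  76.8] 19.9
red 78 bar [549.7 372.1] [13.6 63.3] 21.0 walls [549.4 376.6] [104.8  71.2] 19.8
```

Emit:
play_rows(
  motion=[
    [2.3,-1,0.4,0,0,-0.03,-1],
    [4.6,-2,0.8,0,0,-0.06,-1],
    [6.9,-3,1.2,0,0,-0.08,-1],
    [9.2,-4.1,1.6,0,0,-0.11,-1],
    [11.5,-5.1,2,0,0,-0.14,-1],
  ],
)

```text
clock: 31.9
position: [0.6063, 0.1075, 0.3384]
tool_rot: [3.141, -0.0, 1.712]
force: [1.0, 1.0, -2.3]
grip_width: 0.0062
finger_force: 99.1
```

Emit:
play_rows(
  motion=[
    [2.4,-0.7,0.4,0,0,-0.03,-1],
    [4.8,-1.4,0.8,0,0,-0.06,-1],
    [7.3,-2.1,1.2,0,0,-0.08,-1],
    [9.7,-2.8,1.6,0,0,-0.11,-1],
    [12.1,-3.5,2,0,0,-0.14,-1],
  ],
)

```text
clock: 32.4
position: [0.5548, 0.223, 0.3182]
tool_rot: [-3.141, -0.0, 1.853]
force: [0.1, 0.1, -2.4]
grip_width: 0.0064
finger_force: 99.7
```

Emit:
play_rows(
  motion=[
    [0,0,3,0,0,0,-1],
    [0,0,7,0,0,0,-1],
    [0,0,11,0,0,0,-1],
    [0,0,15,0,0,0,-1],
    [0,0,18,0,0,0,-1],
  ],
)

```text
clock: 32.9
position: [0.5545, 0.2218, 0.1361]
tool_rot: [-3.14, -0.0, 1.852]
force: [0.1, 0.3, -2.7]
grip_width: 0.0064
finger_force: 99.1
```

Emit:
play_rows(
  motion=[
    [0,0,2,0,0,0,-1],
    [0,0,4,0,0,0,-1],
    [0,0,6,0,0,0,-1],
    [0,0,6,0,0,0,-1],
    [0,0,6,0,0,0,-1],
  ],
)

```text
clock: 33.4
position: [0.5554, 0.2219, 0.0788]
tool_rot: [-3.141, -0.001, 1.851]
force: [0.3, 0.0, -1.3]
grip_width: 0.0068
finger_force: 99.1
```

```bash
python3 - <<'E'
from h import *
d=np.pi
st(); plan([((.556,.221,.066),(d,0,1.571+.28),1)])
im,W=cloud('side'); bar(im,W,'blue',(.556,.221))
m=(np.hypot(W[...,0]-.556,W[...,1]-.235)<.08)&(W[...,2]>.03)&(W[...,2]<.07)
q=W[m]; a=.28; l=(q[:,:2]-[.556,.221])@np.array([[np.cos(a),-np.sin(a)],[np.sin(a),np.cos(a)]])
for lo in(-.05,-.025,0,.025): k=(l[:,0]>lo)&(l[:,0]<lo+.025)&(l[:,1]>.02); print(lo,k.sum(),np.percentile(q[k,2],95) if k.any() else 0)
E
```

```text
{'clock': 33.4, 'qpos': [-0.24, 0.657, -0.347, 1.762, 0.3, 0.775, -0.456], 'position': [0.555, 0.222, 0.079], 'tool_rot': [-3.141, -0.001, 1.851], 'force': [0.288, 0.004, -1.276], 'grip_width': 0.007, 'finger_force': 99.088}
[-0.104, 0.028, 1.281, -0.0, -0.001, 0.0] -> [0.556 0.221 0.066]
blue 26 bar [554.3 231.8] [ 7.7 61.4] 17.0 walls [557.3 223.9] [103.9  75.7] 17.0
-0.05 88 0.05886412208985637
-0.025 96 0.061926143341821574
0 101 0.06540358428414436
0.025 87 0.059503121356318196
```

Emit:
play_rows(
  motion=[
    [0,0,0.5,0,0,0,-1],
    [0,0,1.0,0,0,0,-1],
    [0,0,1.3,0,0,0,-1],
    [0,0,1.4,0,0,0,-1],
    [0,0,1.4,0,0,0,-1],
  ],
)

```text
clock: 33.95
position: [0.5558, 0.2211, 0.0651]
tool_rot: [-3.141, -0.0, 1.85]
force: [-4.2, -2.9, 10.4]
grip_width: 0.0059
finger_force: 106.7
```

Emit:
play_rows(
  motion=[
    [0,0,0,0,0,0,-1],
    [0,0,0,0,0,0,-0.5],
    [0,0,0,0,0,0,0.1],
    [0,0,0,0,0,0,0.2],
    [0,0,0,0,0,0,0.2],
  ],
)

```text
clock: 34.45
position: [0.5557, 0.2212, 0.0645]
tool_rot: [-3.141, -0.0, 1.85]
force: [0.1, -0.4, 0.4]
grip_width: 0.0514
finger_force: 0.0
```

Emit:
play_rows(
  motion=[
    [0,0,-2,0,0,0,0.2],
    [0,0,-5,0,0,0,0.2],
    [0,0,-9,0,0,0,0.2],
    [0,0,-13,0,0,0,0.2],
    [0,0,-16,0,0,0,0.2],
  ],
)

```text
clock: 34.95
position: [0.556, 0.2214, 0.227]
tool_rot: [3.14, -0.001, 1.85]
force: [0.2, -0.5, 0.4]
grip_width: 0.0515
finger_force: 0.0
```

```bash
cat >> h.py <<'E'
def extras(W,im=None):
    "blobs 10..45 mm high, away from the known things"
    known=[(.58,-.01,.095),(.489,-.418,.06),(.76,.075,.085),(.641,-.455,.06),(.771,-.145,.085)]
    x,y,z=W[...,0],W[...,1],W[...,2]; m=(z>.013)&(z<.06)&(x>.25)&(x<.95)&(abs(y)<.6)
    for a,b,r in known: m&=np.hypot(x-a,y-b)>r
    n,l,s,_=cv2.connectedComponentsWithStats(m.astype(np.uint8))
    for i in range(1,n):
        if s[i,4]>8: print('blob',s[i].tolist(),np.round(np.median(W[l==i],0),3))
E
python3 - <<'E'
from h import *
d=np.pi
st(); f=cloud('side'); t=cloud('top')
for g in(f,t): bar(*g,'red',(.55,.377)); bar(*g,'blue',(.556,.22))
print('top');extras(t[1]); print('side'); extras(f[1])
funnel(t,c=(.58,-.01,.104))
x,y,z=t[1][...,0],t[1][...,1],t[1][...,2]; m=(np.hypot(x-.58,y+.01)<.026); print('in funnel z',np.round(np.percentile(z[m],[0,10,50,90,100]),3),m.sum())
save('t15',t[0]); save('s15',f[0])
plan([((.550,.377,.2),(d,0,1.571+.345),1)])
E
```

```text
{'clock': 34.95, 'qpos': [-0.199, 0.481, -0.399, 1.636, 0.207, 1.065, -0.378], 'position': [0.556, 0.221, 0.227], 'tool_rot': [3.14, -0.001, 1.85], 'force': [0.157, -0.491, 0.391], 'grip_width': 0.052, 'finger_force': 0.0}
red 121 bar [549.7 380.6] [11.8 70.7] 19.0 walls [550.8 378.7] [102.1  76. ] 20.6
blue 71 bar [555.7 226.9] [ 7.9 68.9] 16.9 walls [558.2 223.4] [102.3  76.9] 15.2
red hidden 0
blue hidden 11
top
blob [177, 223, 24, 36, 144] [0.589 0.196 0.04 ]
side
blob [252, 276, 40, 29, 606] [0.57  0.249 0.033]
blob [275, 277, 17, 10, 161] [0.538 0.184 0.03 ]
blob [234, 317, 45, 34, 828] [0.565 0.4   0.031]
blob [259, 317, 18, 11, 187] [0.534 0.338 0.032]
funnel 322 origin [ 0.5797 -0.0103  0.1054] tilt rotvec [-0.009  0.019] med 0.0006154926046934167
in funnel z [0.009 0.012 0.02  0.042 0.124] 148
[15.099, 3.546, 2.9, 0.006, -0.001, -0.066] -> [0.55  0.377 0.2  ]
```

Emit:
play_rows(
  motion=[
    [3,0.7,0.6,0,0,-0.01,0.4],
    [6,1.4,1.2,0,0,-0.03,0.4],
    [9,2.1,1.8,0,0,-0.04,0.4],
    [12,2.8,2.3,0,0,-0.05,0.4],
    [15.1,3.5,2.9,0,0,-0.066,0.4],
  ],
)

```text
clock: 35.55
position: [0.5475, 0.3769, 0.1945]
tool_rot: [-3.141, 0.0, 1.916]
force: [-0.1, -0.4, 0.1]
grip_width: 0.0597
finger_force: 0.0
```

Emit:
play_rows(
  motion=[
    [0,0,0,0,0,0,0.4],
    [0,0,0,0,0,0,0.4],
    [0,0,0,0,0,0,0.4],
    [0,0,0,0,0,0,0.4],
    [0,0,0,0,0,0,0.4],
  ],
)

```text
clock: 36.05
position: [0.5482, 0.3752, 0.1957]
tool_rot: [-3.142, -0.0, 1.915]
force: [-0.4, -0.3, 0.5]
grip_width: 0.0601
finger_force: 0.0
```

```bash
python3 - <<'E'
from h import *
d=np.pi
st(); f=cloud('side'); bar(*f,'red',(.55,.377)); t=cloud('top'); bar(*t,'red',(.55,.377))
plan([((.550,.377,.065),(d,0,1.571+.345),1)])
E
```

```text
{'clock': 36.05, 'qpos': [-0.433, 0.622, -0.409, 1.482, 0.264, 1.092, -0.551], 'position': [0.548, 0.375, 0.196], 'tool_rot': [-3.142, -0.0, 1.915], 'force': [-0.389, -0.34, 0.544], 'grip_width': 0.06, 'finger_force': 0.0}
red 116 bar [548.9 382.7] [11.8 70.5] 19.0 walls [550.9 378.1] [102.5  75. ] 20.1
red 58 bar [552.6 364.1] [12.8 47.6] 23.9 walls [550.3 376.3] [104.2  71.2] 20.0
[0.073, 0.238, 13.074, -0.0, -0.0, -0.001] -> [0.55  0.377 0.065]
```

Emit:
play_rows(
  motion=[
    [0.1,0.2,3,0,0,0,0.4],
    [0.1,0.2,6,0,0,0,0.4],
    [0.1,0.2,9,0,0,0,0.4],
    [0.1,0.2,12,0,0,0,0.4],
    [0.1,0.2,13.1,0,0,0,0.4],
  ],
)

```text
clock: 36.65
position: [0.5482, 0.3765, 0.0619]
tool_rot: [-3.138, 0.001, 1.916]
force: [-0.1, -0.1, -0.3]
grip_width: 0.0598
finger_force: 0.0
```

Emit:
play_rows(
  motion=[
    [0,0,0,0,0,0,0],
    [0,0,0,0,0,0,-0.3],
    [0,0,0,0,0,0,-0.5],
    [0,0,0,0,0,0,-0.6],
    [0,0,0,0,0,0,-0.7],
  ],
)

```text
clock: 37.15
position: [0.5496, 0.3778, 0.0654]
tool_rot: [3.141, -0.001, 1.916]
force: [-0.3, -0.2, 4.3]
grip_width: 0.0131
finger_force: 10.7
```

Emit:
play_rows(
  motion=[
    [0,0,0,0,0,0,-0.8],
    [0,0,0,0,0,0,-1],
    [0,0,0,0,0,0,-1],
    [0,0,0,0,0,0,-1],
    [0,0,0,0,0,0,-1],
  ],
)

```text
clock: 37.65
position: [0.5496, 0.3782, 0.066]
tool_rot: [3.14, -0.001, 1.916]
force: [-4.0, -2.1, 14.9]
grip_width: -0.0003
finger_force: 7.5
```

Emit:
play_rows(
  motion=[
    [0,0,-0.3,0,0,0,-1],
    [0,0,-0.8,0,0,0,-1],
    [0,0,-1.5,0,0,0,-1],
    [0,0,-2.2,0,0,0,-1],
    [0,0,-3,0,0,0,-1],
  ],
  squeeze=100,
)

```text
clock: 38.15
position: [0.5493, 0.3776, 0.0952]
tool_rot: [-3.141, -0.0, 1.916]
force: [0.4, 0.4, -0.6]
grip_width: -0.0002
finger_force: 0.0
```

```bash
python3 - <<'E'
from h import *
d=np.pi; st()
N=lambda z,th:(*scoop_pose((.618,-.0085,z),0,th),)
plan([((.55,.377,.34),(d,0,1.915),2),((*N(.29,0),5)),((*N(.24,0),1)),((*N(.235,.33),1)),((*N(.232,.66),1))])
w,_=viewer.grab_frame('wrist'); save('w16',w)
E
```

```text
{'clock': 38.15, 'qpos': [-0.452, 0.732, -0.38, 1.557, 0.318, 0.914, -0.594], 'position': [0.549, 0.378, 0.095], 'tool_rot': [-3.141, -0.0, 1.916], 'force': [0.362, 0.382, -0.628], 'grip_width': -0.0, 'finger_force': 0.0}
[-0.035, 0.021, -12.238, -0.0, -0.0, 0.001] -> [0.55  0.377 0.218]
[-0.037, 0.022, -12.238, -0.0, -0.0, 0.001] -> [0.55  0.377 0.34 ]
[-8.068, -0.342, -0.166, 0.0, -0.0, 0.069] -> [0.574 0.3   0.342]
[-8.072, 0.213, -0.166, 0.0, -0.0, 0.069] -> [0.598 0.223 0.343]
[-8.038, 0.768, -0.166, 0.0, -0.0, 0.069] -> [0.622 0.146 0.345]
[-7.966, 1.319, -0.166, 0.0, -0.0, 0.069] -> [0.646 0.069 0.347]
[-7.857, 1.864, -0.166, 0.0, -0.0, 0.069] -> [ 0.67  -0.009  0.348]
[0.0, -0.0, 5.0, -0.0, -0.0, -0.0] -> [ 0.67  -0.008  0.298]
[-0.0, -2.17, -0.87, -0.33, -0.0, 0.0] -> [ 0.648 -0.008  0.307]
[-0.0, -2.267, -1.087, -0.33, -0.0, 0.0] -> [ 0.623 -0.008  0.31 ]
```

Emit:
play_rows(
  motion=[
    [0,0,-2,0,0,0,-1],
    [0,0,-5,0,0,0,-1],
    [0,0,-8,0,0,0,0.2],
    [0,0,-9,0,0,0,0.4],
    [0,0,-9,0,0,0,0.4],
  ],
)

```text
clock: 38.7
position: [0.5499, 0.378, 0.1861]
tool_rot: [3.139, -0.001, 1.916]
force: [0.7, 0.0, -0.7]
grip_width: 0.0435
finger_force: 0.0
```

```bash
python3 - <<'E'
from h import *
d=np.pi
st(); f=cloud('side'); bar(*f,'red',(.55,.377)); t=cloud('top'); bar(*t,'red',(.55,.377))
h=cv2.cvtColor(f[0],cv2.COLOR_RGB2HSV); W=f[1]; m=((h[...,0]<6)|(h[...,0]>174))&(h[...,1]>170)&(np.hypot(W[...,0]-.55,W[...,1]-.377)<.08)
print('red z',np.round(np.percentile(W[m][:,2],[2,25,50,75,98]),4))
plan([((.550,.377,.053),(d,0,1.571+.345),1)])
E
```

```text
{'clock': 38.7, 'qpos': [-0.436, 0.634, -0.407, 1.486, 0.27, 1.075, -0.556], 'position': [0.55, 0.378, 0.186], 'tool_rot': [3.139, -0.001, 1.916], 'force': [0.732, 0.008, -0.705], 'grip_width': 0.044, 'finger_force': 0.0}
red 127 bar [559.  386.4] [13.4 68.5] 22.6 walls [561.  382.2] [103.1  75.6] 19.7
red 52 bar [560.5 373.6] [10.7 39. ] 19.5 walls [559.8 380.7] [104.5  71.7] 19.6
red z [0.0805 0.089  0.0906 0.0919 0.0934]
[-0.055, 0.1, 13.068, -0.001, 0.0, 0.0] -> [0.55  0.377 0.053]
```

```bash
python3 - <<'E'
from h import *
plan([((.5602,.3813,.052),(np.pi,0,1.571+.343),1)])
E
```

```text
[0.004, 1.205, 13.166, -0.001, 0.0, 0.002] -> [0.56  0.381 0.052]
```

Emit:
play_rows(
  motion=[
    [0,1,0.5,0,0,0,0.5],
    [0,1.2,3,0,0,0,0.5],
    [0,1.2,6,0,0,0,0.5],
    [0,1.2,9,0,0,0,0.5],
    [0,1.2,11,0,0,0,0.5],
  ],
)

```text
clock: 39.3
position: [0.5599, 0.3808, 0.0706]
tool_rot: [-3.138, 0.001, 1.916]
force: [-0.0, -0.3, -0.7]
grip_width: 0.0642
finger_force: 0.0
```

Emit:
play_rows(
  motion=[
    [0,0,1,0,0,0,0.5],
    [0,0,2,0,0,0,0.5],
    [0,0,2.1,0,0,0,0.5],
    [0,0,2.1,0,0,0,0.5],
    [0,0,2.1,0,0,0,0.3],
  ],
)

```text
clock: 39.8
position: [0.561, 0.382, 0.0544]
tool_rot: [3.141, -0.001, 1.916]
force: [-0.0, -0.0, -0.1]
grip_width: 0.0557
finger_force: 0.0
```

```bash
python3 - <<'E'
from h import *
st(); f=cloud('side'); bar(*f,'red',(.56,.381))
E
```

```text
{'clock': 39.8, 'qpos': [-0.46, 0.799, -0.364, 1.542, 0.342, 0.863, -0.601], 'position': [0.561, 0.382, 0.054], 'tool_rot': [3.141, -0.001, 1.916], 'force': [-0.008, -0.011, -0.101], 'grip_width': 0.056, 'finger_force': 0.0}
red 130 bar [560.3 383. ] [13.3 75.4] 22.2 walls [560.8 382.5] [103.   75.1] 19.5
```

Centred on the bar and deeper; close gently first, then firmly.

Emit:
play_rows(
  motion=[
    [0,0,0,0,0,0,0],
    [0,0,0,0,0,0,-0.3],
    [0,0,0,0,0,0,-0.6],
    [0,0,0,0,0,0,-0.8],
    [0,0,0,0,0,0,-0.8],
  ],
  squeeze=60,
)

```text
clock: 40.35
position: [0.5607, 0.3817, 0.0539]
tool_rot: [3.141, -0.0, 1.916]
force: [-0.3, -1.5, 6.5]
grip_width: 0.0124
finger_force: 59.5
```

Emit:
play_rows(
  motion=[
    [0,0,0,0,0,0,-1],
    [0,0,0,0,0,0,-1],
    [0,0,0,0,0,0,-1],
    [0,0,0,0,0,0,-1],
    [0,0,0,0,0,0,-1],
  ],
)

```text
clock: 40.85
position: [0.5607, 0.3817, 0.0539]
tool_rot: [3.142, -0.0, 1.916]
force: [-0.7, -0.7, 5.9]
grip_width: 0.0122
finger_force: 59.5
```

Emit:
play_rows(
  motion=[
    [0,0,-0.3,0,0,0,-1],
    [0,0,-0.8,0,0,0,-1],
    [0,0,-1.5,0,0,0,-1],
    [0,0,-2.2,0,0,0,-1],
    [0,0,-3,0,0,0,-1],
  ],
  squeeze=80,
)

```text
clock: 41.35
position: [0.5606, 0.3816, 0.0842]
tool_rot: [-3.141, -0.0, 1.916]
force: [0.2, -0.0, -3.0]
grip_width: 0.0115
finger_force: 78.2
```

```bash
sed -i 's/0,0,.0187\]),T.as_euler/0,0,.030]),T.as_euler/' h.py; python3 - <<'E'
from h import *
d=np.pi; st()
N=lambda z,th:(*scoop_pose((.618,-.0085,z),0,th),)
plan([((.56,.381,.33),(d,0,1.915),2),((*N(.285,0),5)),((*N(.24,0),1)),((*N(.235,.33),1)),((*N(.230,.66),1))])
E
```

```text
{'clock': 41.35, 'qpos': [-0.453, 0.762, -0.375, 1.528, 0.325, 0.914, -0.588], 'position': [0.561, 0.382, 0.084], 'tool_rot': [-3.141, -0.0, 1.916], 'force': [0.175, -0.001, -2.956], 'grip_width': 0.012, 'finger_force': 78.186}
[-0.016, -0.041, -12.288, -0.0, -0.0, 0.001] -> [0.56  0.381 0.207]
[-0.019, -0.039, -12.288, -0.0, -0.0, 0.001] -> [0.56  0.381 0.33 ]
[-8.075, -0.558, -0.04, 0.0, -0.0, 0.069] -> [0.582 0.303 0.33 ]
[-8.095, -0.001, -0.04, 0.0, -0.0, 0.069] -> [0.604 0.225 0.331]
[-8.076, 0.556, -0.04, 0.0, -0.0, 0.069] -> [0.626 0.147 0.331]
[-8.018, 1.11, -0.04, 0.0, -0.0, 0.069] -> [0.648 0.069 0.332]
[-7.923, 1.659, -0.04, 0.0, -0.0, 0.069] -> [ 0.67  -0.009  0.332]
[0.0, -0.0, 4.5, -0.0, -0.0, -0.0] -> [ 0.67  -0.008  0.287]
[-0.0, -1.804, -0.931, -0.33, 0.0, 0.0] -> [ 0.652 -0.008  0.296]
[-0.0, -1.966, -0.958, -0.33, 0.0, 0.0] -> [ 0.63  -0.008  0.299]
```

Emit:
play_rows(
  motion=[
    [0,0,-1.5,0,0,0,-1],
    [0,0,-4,0,0,0,-1],
    [0,0,-7,0,0,0,-1],
    [0,0,-10,0,0,0,-1],
    [0,0,-13,0,0,0,-1],
  ],
)

```text
clock: 41.85
position: [0.5605, 0.3816, 0.216]
tool_rot: [3.141, -0.001, 1.916]
force: [0.4, -0.4, -2.4]
grip_width: 0.0116
finger_force: 78.3
```

Emit:
play_rows(
  motion=[
    [0,0,-3,0,0,0,-1],
    [0,0,-6,0,0,0,-1],
    [0,0,-9,0,0,0,-1],
    [0,0,-11,0,0,0,-1],
    [-0.5,0,-11.6,0,0,0,-1],
  ],
)

```text
clock: 42.35
position: [0.5623, 0.3778, 0.3329]
tool_rot: [3.138, -0.002, 1.917]
force: [-0.1, 0.1, -2.4]
grip_width: 0.0113
finger_force: 78.3
```

Emit:
play_rows(
  motion=[
    [-1.2,-0.1,0,0,0,0.01,-1],
    [-2.6,-0.2,0,0,0,0.025,-1],
    [-4.2,-0.3,0,0,0,0.04,-1],
    [-5.8,-0.4,0,0,0,0.055,-1],
    [-7.6,-0.5,0,0,0,0.069,-1],
  ],
)

```text
clock: 42.85
position: [0.5838, 0.3019, 0.3291]
tool_rot: [-3.141, -0.0, 1.845]
force: [-0.1, -0.4, -2.6]
grip_width: 0.0121
finger_force: 78.3
```

Emit:
play_rows(
  motion=[
    [-1.6,0,0,0,0,0.014,-1],
    [-3.2,0,0,0,0,0.028,-1],
    [-4.9,0,0,0,0,0.042,-1],
    [-6.5,0,0,0,0,0.055,-1],
    [-8.1,0,0,0,0,0.069,-1],
  ],
)

```text
clock: 43.35
position: [0.6058, 0.2245, 0.3295]
tool_rot: [-3.141, -0.0, 1.777]
force: [0.1, -0.3, -2.6]
grip_width: 0.0118
finger_force: 78.3
```

Emit:
play_rows(
  motion=[
    [-1.6,0.1,0,0,0,0.014,-1],
    [-3.2,0.2,0,0,0,0.028,-1],
    [-4.9,0.3,0,0,0,0.042,-1],
    [-6.5,0.4,0,0,0,0.055,-1],
    [-8.1,0.6,0,0,0,0.069,-1],
  ],
)

```text
clock: 43.85
position: [0.6284, 0.1464, 0.3295]
tool_rot: [-3.141, -0.0, 1.708]
force: [0.3, 0.4, -2.5]
grip_width: 0.0115
finger_force: 78.3
```

Emit:
play_rows(
  motion=[
    [-1.6,0.2,0,0,0,0.014,-1],
    [-3.2,0.4,0,0,0,0.028,-1],
    [-4.8,0.7,0,0,0,0.042,-1],
    [-6.4,0.9,0,0,0,0.055,-1],
    [-8,1.1,0,0,0,0.069,-1],
  ],
)

```text
clock: 44.35
position: [0.6503, 0.0687, 0.3294]
tool_rot: [-3.141, -0.0, 1.639]
force: [0.8, 0.7, -2.4]
grip_width: 0.0119
finger_force: 78.3
```

Emit:
play_rows(
  motion=[
    [-1.6,0.3,0,0,0,0.014,-1],
    [-3.2,0.7,0,0,0,0.028,-1],
    [-4.8,1,0,0,0,0.042,-1],
    [-6.4,1.3,0,0,0,0.055,-1],
    [-7.9,1.7,0,0,0,0.069,-1],
  ],
)

```text
clock: 44.85
position: [0.6727, -0.0091, 0.3294]
tool_rot: [-3.141, -0.0, 1.57]
force: [-0.5, 0.6, -2.1]
grip_width: 0.0115
finger_force: 78.3
```

```bash
python3 - <<'E'
from h import *
st()
N=lambda z,th:(*scoop_pose((.618,-.0085,z),0,th),)
plan([((*N(.24,0),1)),((*N(.235,.33),1)),((*N(.230,.66),1))])
w,_=viewer.grab_frame('wrist'); save('w17',w); h=cv2.cvtColor(w,cv2.COLOR_RGB2HSV)
r=h[130:300,170:380]; m=(r[...,0]<28)&(r[...,1]>70)&(r[...,2]>30)
for row in range(0,170,12): print(''.join('#' if m[row:row+12,c:c+8].mean()>.4 else '.' for c in range(0,210,8)))
E
```

```text
{'clock': 44.85, 'qpos': [0.089, 0.526, -0.272, 1.281, 0.138, 1.353, -0.179], 'position': [0.673, -0.009, 0.329], 'tool_rot': [-3.141, -0.0, 1.57], 'force': [-0.5, 0.627, -2.145], 'grip_width': 0.011, 'finger_force': 78.315}
[0.057, -0.267, 4.243, -0.0, -0.0, -0.001] -> [ 0.67  -0.008  0.287]
[0.0, -1.804, -0.931, -0.33, -0.0, -0.0] -> [ 0.652 -0.008  0.296]
[-0.0, -1.966, -0.958, -0.33, -0.0, 0.0] -> [ 0.63  -0.008  0.299]
###########################
###########################
###########################
###########################
###......................##
###.........####.........##
####......#..............##
####.....#######.........##
#####...##########.......##
#####....##########......##
#####.......####.##.....###
#####......#####........###
####.......#####........###
###.........####........###
....##.....#####.....##....
```

Emit:
play_rows(
  motion=[
    [0,-0.1,0.9,0,0,0,-1],
    [0.05,-0.2,1.8,0,0,0,-1],
    [0.05,-0.25,2.7,0,0,0,-1],
    [0.05,-0.25,3.5,0,0,0,-1],
    [0.05,-0.25,4.2,0,0,0,-1],
  ],
)

```text
clock: 45.4
position: [0.6697, -0.0067, 0.2865]
tool_rot: [-3.141, -0.0, 1.572]
force: [-0.5, 0.1, -3.1]
grip_width: 0.0116
finger_force: 78.3
```

Emit:
play_rows(
  motion=[
    [0,-0.4,-0.2,-0.07,0,0,-1],
    [0,-0.7,-0.4,-0.13,0,0,-1],
    [0,-1.1,-0.6,-0.2,0,0,-1],
    [0,-1.4,-0.7,-0.26,0,0,-1],
    [0,-1.8,-0.9,-0.33,0,0,-1],
  ],
)

```text
clock: 45.9
position: [0.6517, -0.0069, 0.2964]
tool_rot: [2.809, -0.0, 1.571]
force: [0.6, -0.4, -2.4]
grip_width: 0.0115
finger_force: 78.5
```

Emit:
play_rows(
  motion=[
    [0,-0.4,-0.2,-0.07,0,0,-1],
    [0,-0.8,-0.4,-0.13,0,0,-1],
    [0,-1.2,-0.6,-0.2,0,0,-1],
    [0,-1.4,-0.7,-0.24,0,0,-1],
    [0,-1.4,-0.7,-0.24,0,0,-1],
  ],
)

```text
clock: 46.4
position: [0.6351, -0.007, 0.2981]
tool_rot: [2.572, 0.0, 1.572]
force: [0.4, -0.2, -2.1]
grip_width: 0.0116
finger_force: 78.6
```

```bash
python3 - <<'E'
from h import *
s=st();T=Ro.from_euler('xyz',s['tool_rot']);Rs=T*Ro.from_euler('xyz',[np.pi,0,np.pi/2]).inv(); P=np.array(s['position']);G=P-T.apply([0,0,.03])
print('nose',G+Rs.apply([-.052,0,-.077]))
w,_=viewer.grab_frame('wrist'); save('w18',w); h=cv2.cvtColor(w,cv2.COLOR_RGB2HSV)
r=h[130:300,170:380]; m=(r[...,0]<28)&(r[...,1]>70)&(r[...,2]>30)
for row in range(0,170,12): print(''.join('#' if m[row:row+12,c:c+8].mean()>.4 else '.' for c in range(0,210,8)))
N=lambda z,th:(*scoop_pose((.618,-.0085,z),0,th),)
plan([((*N(.230,.66),1)),((*N(.23,.72),1))])
E
```

```text
{'clock': 46.4, 'qpos': [0.094, 0.197, -0.244, 1.995, 0.304, 0.404, -0.378], 'position': [0.635, -0.007, 0.298], 'tool_rot': [2.572, 0.0, 1.572], 'force': [0.384, -0.169, -2.109], 'grip_width': 0.012, 'finger_force': 78.621}
nose [ 0.61664849 -0.00707233  0.23049715]
#####################......
#####################......
#####################......
#####################......
###........................
####........####...........
####..........#............
####.......#####...........
####........####...........
#####.......####...........
#####.......####...........
#####.......####...........
####........####...........
###.........####...........
....##......####...........
[-0.157, -0.454, -0.348, -0.091, -0.0, 0.001] -> [ 0.63  -0.008  0.299]
[-0.0, -0.291, -0.303, -0.06, -0.0, 0.0] -> [ 0.626 -0.008  0.3  ]
```

Emit:
play_rows(
  motion=[
    [-0.1,-0.15,-0.1,-0.03,0,0,-1],
    [-0.1,-0.3,-0.2,-0.06,0,0,-1],
    [-0.1,-0.45,-0.35,-0.09,0,0,-1],
    [-0.1,-0.6,-0.5,-0.12,0,0,-1],
    [-0.1,-0.6,-0.5,-0.12,0,0,-1],
  ],
)

```text
clock: 46.95
position: [0.6285, -0.0081, 0.2991]
tool_rot: [2.453, 0.001, 1.571]
force: [0.3, 0.5, -2.4]
grip_width: 0.0117
finger_force: 78.6
```

Emit:
play_rows(
  motion=[
    [0,0,0,0,0,0,-1],
    [0,0,0,0,0,0,-1],
    [0,0,0,0,0,0,-1],
    [0,0,0,0,0,0,-1],
    [0,0,0,0,0,0,-1],
  ],
)

```text
clock: 47.45
position: [0.6287, -0.0083, 0.2995]
tool_rot: [2.452, -0.0, 1.571]
force: [-0.4, 0.0, -3.1]
grip_width: 0.0115
finger_force: 78.6
```

```bash
python3 - <<'E'
from h import *
s=st()
w,_=viewer.grab_frame('wrist'); save('w19',w); h=cv2.cvtColor(w,cv2.COLOR_RGB2HSV)
r=h[190:260,240:320]; m=(r[...,0]<28)&(r[...,1]>70)&(r[...,2]>30); b=((r[...,0]<5)|(r[...,0]>174))&(r[...,1]>180)
for row in range(0,70,5): print(''.join('B' if b[row:row+5,c:c+4].mean()>.5 else '#' if m[row:row+5,c:c+4].mean()>.4 else '.' for c in range(0,80,4)))
f=cloud('side'); W=f[1]; m=(np.hypot(W[...,0]-.58,W[...,1]+.01)<.045)&(W[...,2]>.012)&(W[...,2]<.1); hh=cv2.cvtColor(f[0],cv2.COLOR_RGB2HSV)
print([(r,int(hh[r,277:296,1].mean()),int(hh[r,277:296,2].mean())) for r in range(222,254,3)])
N=lambda z,th:(*scoop_pose((.618,-.0085,z),0,th),)
plan([((*N(.26,.3),1)),((*N(.29,0),1)),((.56,.36,.33),(np.pi,0,1.571+.3),2)])
E
```

```text
{'clock': 47.45, 'qpos': [-0.016, 0.154, -0.123, 2.12, 0.51, 0.209, -0.595], 'position': [0.629, -0.008, 0.3], 'tool_rot': [2.452, -0.0, 1.571], 'force': [-0.393, 0.03, -3.084], 'grip_width': 0.012, 'finger_force': 78.646}
......#######.......
......########......
......########......
.......######.......
......#######.......
......########......
.....#########......
......########......
......########......
......########......
......########......
......########......
......########......
......########......
[(222, 68, 232), (225, 40, 237), (228, 37, 238), (231, 40, 236), (234, 54, 221), (237, 58, 223), (240, 57, 231), (243, 51, 235), (246, 37, 243), (249, 74, 232), (252, 172, 222)]
[-0.031, 3.26, -0.005, 0.389, -0.0, 0.0] -> [ 0.654 -0.008  0.32 ]
[0.0, 2.043, -1.119, 0.3, -0.0, -0.0] -> [ 0.67  -0.008  0.337]
[18.425, -5.5, 0.35, -0.0, 0.0, -0.15] -> [0.615 0.176 0.334]
[19.04, -2.683, 0.35, -0.0, 0.0, -0.15] -> [0.56 0.36 0.33]
```

Emit:
play_rows(
  motion=[
    [0,0.6,0,0.07,0,0,-1],
    [0,1.3,0,0.15,0,0,-1],
    [0,2,0,0.23,0,0,-1],
    [0,2.6,0,0.31,0,0,-1],
    [0,3.3,0,0.389,0,0,-1],
  ],
)

```text
clock: 48.05
position: [0.6542, -0.0083, 0.3211]
tool_rot: [2.844, -0.001, 1.571]
force: [-0.5, -0.2, -2.6]
grip_width: 0.0118
finger_force: 78.7
```

Emit:
play_rows(
  motion=[
    [0,0.4,-0.2,0.06,0,0,-1],
    [0,0.8,-0.4,0.12,0,0,-1],
    [0,1.2,-0.7,0.18,0,0,-1],
    [0,1.6,-0.9,0.24,0,0,-1],
    [0,2,-1.1,0.3,0,0,-1],
  ],
)

```text
clock: 48.55
position: [0.6702, -0.0081, 0.3372]
tool_rot: [-3.14, -0.0, 1.571]
force: [-0.4, 0.7, -1.6]
grip_width: 0.0118
finger_force: 78.6
```

Emit:
play_rows(
  motion=[
    [3.7,-1.1,0.1,0,0,-0.03,-1],
    [7.4,-2.2,0.1,0,0,-0.06,-1],
    [11.1,-3.3,0.2,0,0,-0.09,-1],
    [14.7,-4.4,0.3,0,0,-0.12,-1],
    [18.4,-5.5,0.3,0,0,-0.15,-1],
  ],
)

```text
clock: 49.05
position: [0.6144, 0.1771, 0.3338]
tool_rot: [3.141, -0.0, 1.722]
force: [0.5, 0.1, -2.9]
grip_width: 0.0119
finger_force: 78.7
```

Emit:
play_rows(
  motion=[
    [4,-0.5,0.1,0,0,-0.03,-1],
    [8,-1.1,0.1,0,0,-0.06,-1],
    [12,-1.6,0.2,0,0,-0.09,-1],
    [16,-2.1,0.3,0,0,-0.12,-1],
    [20,-2.7,0.3,0,0,-0.15,-1],
  ],
)

```text
clock: 49.55
position: [0.5578, 0.3711, 0.3307]
tool_rot: [3.141, -0.0, 1.872]
force: [-0.2, -1.0, -2.6]
grip_width: 0.0117
finger_force: 78.7
```

```bash
python3 - <<'E'
from h import *
st(); plan([((.553,.376,.066),(np.pi,0,1.571+.3),2)])
f=cloud('side'); bar(*f,'blue',(.556,.222)); t=cloud('top'); funnel(t,c=(.58,-.01,.104))
E
```

```text
{'clock': 49.55, 'qpos': [-0.412, 0.537, -0.441, 1.283, 0.225, 1.37, -0.542], 'position': [0.558, 0.371, 0.331], 'tool_rot': [3.141, -0.0, 1.872], 'force': [-0.186, -1.012, -2.587], 'grip_width': 0.012, 'finger_force': 78.731}
[0.305, -0.164, 13.237, 0.0, -0.0, 0.001] -> [0.555 0.374 0.198]
[0.306, -0.159, 13.237, 0.0, -0.0, 0.001] -> [0.553 0.376 0.066]
blue 73 bar [555.8 226.5] [ 7.9 69.4] 16.9 walls [558.3 223. ] [102.3  76.3] 15.0
funnel 203 origin [ 0.5795 -0.0109  0.1047] tilt rotvec [-0.019  0.014] med 0.0005519227934967226
```

Emit:
play_rows(
  motion=[
    [0.2,-0.1,3,0,0,0,-1],
    [0.4,-0.2,7,0,0,0,-1],
    [0.6,-0.3,11,0,0,0,-1],
    [0.6,-0.3,15,0,0,0,-1],
    [0.6,-0.3,19,0,0,0,-1],
  ],
)

```text
clock: 50.15
position: [0.5537, 0.3745, 0.1395]
tool_rot: [3.141, -0.0, 1.871]
force: [1.0, 0.2, -2.9]
grip_width: 0.0115
finger_force: 78.7
```

Emit:
play_rows(
  motion=[
    [0,0,2.5,0,0,0,-1],
    [0,0,5,0,0,0,-1],
    [0,0,7,0,0,0,-1],
    [0,0,7.5,0,0,0,-1],
    [0,0,7.5,0,0,0,-1],
  ],
)

```text
clock: 50.65
position: [0.5536, 0.3744, 0.0656]
tool_rot: [-3.141, 0.0, 1.871]
force: [0.2, -0.1, -2.2]
grip_width: 0.0118
finger_force: 78.7
```

```bash
python3 - <<'E'
from h import *
st()
E
```

```text
{'clock': 50.65, 'qpos': [-0.442, 0.773, -0.384, 1.566, 0.349, 0.871, -0.654], 'position': [0.554, 0.374, 0.066], 'tool_rot': [-3.141, 0.0, 1.871], 'force': [0.197, -0.082, -2.232], 'grip_width': 0.012, 'finger_force': 78.691}
```

Emit:
play_rows(
  motion=[
    [0,0,0.5,0,0,0,-1],
    [0,0,0.9,0,0,0,-1],
    [0,0,1.1,0,0,0,-1],
    [0,0,1.2,0,0,0,-1],
    [0,0,1.2,0,0,0,-1],
  ],
)

```text
clock: 51.15
position: [0.5538, 0.3745, 0.0541]
tool_rot: [3.141, -0.0, 1.871]
force: [-0.3, 0.4, -2.1]
grip_width: 0.0116
finger_force: 78.8
```

Emit:
play_rows(
  motion=[
    [0,0,0,0,0,0,-1],
    [0,0,0,0,0,0,-0.5],
    [0,0,0,0,0,0,0.1],
    [0,0,0,0,0,0,0.3],
    [0,0,0,0,0,0,0.3],
  ],
)

```text
clock: 51.65
position: [0.5538, 0.3745, 0.054]
tool_rot: [3.141, -0.0, 1.871]
force: [0.0, 0.3, -0.4]
grip_width: 0.0553
finger_force: 0.0
```

Emit:
play_rows(
  motion=[
    [0,0,-2,0,0,0,0.3],
    [0,0,-5,0,0,0,0.3],
    [0,0,-9,0,0,0,0.3],
    [0,0,-13,0,0,0,0.3],
    [0,0,-17,0,0,0,0.3],
  ],
)

```text
clock: 52.15
position: [0.5534, 0.3743, 0.2257]
tool_rot: [3.141, -0.0, 1.871]
force: [0.5, -0.8, -0.1]
grip_width: 0.0556
finger_force: 0.0
```

Emit:
play_rows(
  motion=[
    [0,-4,-2,0,0,0,0.3],
    [0,-8,-4,0,0,0,0.3],
    [0,-11,-6,0,0,0,0.3],
    [0,-14,-6,0,0,0,0.3],
    [0,-14,-6,0,0,0,0.3],
  ],
)

```text
clock: 52.65
position: [0.4173, 0.3326, 0.2852]
tool_rot: [3.139, 0.0, 1.873]
force: [0.8, 1.3, 0.1]
grip_width: 0.0554
finger_force: 0.0
```

```bash
python3 - <<'E'
from h import *
s=st(); f=cloud('side'); t=cloud('top'); save('s20',f[0]); save('t20',t[0])
for n,g in(('side',f),('top',t)): print(n); bar(*g,'red',(.554,.375)); bar(*g,'blue',(.556,.222)); extras(g[1]); funnel(g,c=(.58,-.01,.104))
x,y,z=np.moveaxis(t[1],-1,0); m=np.hypot(x-.58,y+.01)<.03; print('in jar z',np.round(np.percentile(z[m],[0,10,50,90,100]),3))
for nm,c,a in(('A',(.5535,.3745),.30),('B',(.556,.2215),.28)):
    l=(np.stack([x,y],-1)-c)@np.array([[np.cos(a),-np.sin(a)],[np.sin(a),np.cos(a)]])
    k=(abs(l[...,0])<.045)&(abs(l[...,1])<.026); print(nm,'z in tray',np.round(np.percentile(z[k],[5,25,50,75,95]),3),k.sum(), 'mid-height pts',((z[k]>.018)&(z[k]<.04)).sum())
for n,c in(('bowl',(.76,.0736)),('sander',(.7708,-.1455)),('glue',(.6448,-.4578))):
    k=(np.hypot(x-c[0],y-c[1])<.09)&(z>.025); r=cv2.minAreaRect((t[1][k][:,:2]*1000).astype(np.float32)); print(n,np.round(r[0],1),np.round(r[1],1))
E
```

```text
{'clock': 52.65, 'qpos': [-0.4, 0.328, -0.498, 1.723, 0.172, 1.132, -0.646], 'position': [0.417, 0.333, 0.285], 'tool_rot': [3.139, 0.0, 1.873], 'force': [0.813, 1.264, 0.117], 'grip_width': 0.055, 'finger_force': 0.0}
side
red 129 bar [554.8 378.8] [13.8 71.3] 16.2 walls [555.8 375.7] [103.7  74.9] 17.9
blue 71 bar [555.6 227.2] [ 7.9 69.4] 16.9 walls [558.1 222.1] [102.5  76.7] 15.9
blob [252, 276, 40, 29, 595] [0.57  0.25  0.033]
blob [275, 277, 17, 11, 166] [0.538 0.184 0.03 ]
blob [257, 313, 19, 15, 203] [0.538 0.336 0.032]
blob [232, 316, 45, 33, 705] [0.567 0.403 0.033]
funnel 664 origin [ 0.5824 -0.006   0.1056] tilt rotvec [ 0.014 -0.001] med 0.000701241671182363
top
red 73 bar [553.5 373.8] [11.5 54. ] 18.1 walls [554.4 373.4] [105.8  71.3] 16.5
blue 86 bar [554.  226.1] [11.7 65.8] 13.8 walls [556.  221.6] [103.4  71.3] 15.9
blob [167, 223, 34, 36, 223] [0.591 0.211 0.039]
blob [113, 225, 36, 35, 276] [0.585 0.356 0.036]
blob [117, 247, 10, 21, 91] [0.523 0.397 0.034]
blob [171, 246, 8, 20, 70] [0.523 0.245 0.038]
funnel 205 origin [ 0.5797 -0.0085  0.1046] tilt rotvec [0.007 0.021] med 0.0005585976002014762
in jar z [0.009 0.017 0.045 0.13  0.136]
A z in tray [0.002 0.004 0.006 0.01  0.09 ] 497 mid-height pts 0
B z in tray [0.002 0.005 0.006 0.01  0.091] 530 mid-height pts 0
bowl [760.4  73.5] [126.7 127.7]
sander [ 770.6 -145.2] [110.2  67. ]
glue [ 644.7 -459.5] [51.7 53.9]
```

```bash
python3 - <<'E'
from h import *
t=cloud('top'); f=cloud('side')
x,y,z=np.moveaxis(t[1],-1,0); r=np.hypot(x-.580,y+.0095)
k=r<.023; print('throat',np.histogram(z[k],bins=[0,.02,.03,.045,.06,.08,.1,.125,.15,.2,.3]))
for n,g in(('top',t),('side',f)):
    x,y,z=np.moveaxis(g[1],-1,0); r=np.hypot(x-.580,y+.0095); k=(r>.043)&(r<.1)&(z>.014)&(z<.06); print(n,k.sum(),np.round(np.median(g[1][k],0),3) if k.any() else '')
    k=(r<.068)&(z>.13)&(z<.2); h=cv2.cvtColor(g[0],cv2.COLOR_RGB2HSV); q=h[k]; nb=(q[:,1]<190)|(q[:,0]>16)|(q[:,2]<60); print('non-orange in cone',nb.sum(),'of',k.sum(), np.round(np.median(g[1][k][nb],0),3) if nb.any() else '')
x,y,z=np.moveaxis(t[1],-1,0); k=(np.hypot(x-.489,y+.418)<.05)&(z>.1); print('chisel',k.sum(),z[k].max(),np.median(t[1][k],0))
E
```

```text
throat (array([22,  6, 84, 25,  0,  0,  0,  0,  0,  0]), array([0.   , 0.02 , 0.03 , 0.045, 0.06 , 0.08 , 0.1  , 0.125, 0.15 ,
       0.2  , 0.3  ]))
top 1 [0.535 0.031 0.015]
non-orange in cone 1016 of 1798 [ 0.605 -0.025  0.159]
side 8 [0.594 0.034 0.016]
non-orange in cone 283 of 537 [ 0.608 -0.05   0.162]
chisel 155 0.20193503893474735 [ 0.48786054 -0.41424528  0.1308062 ]
```

```bash
python3 - <<'E'
from h import *
for n in('top','side'):
    W=cloud(n)[1]; c=(.58,-.0095) if n=='top' else (.5822,-.0065)
    r=np.hypot(W[...,0]-c[0],W[...,1]-c[1]); z=W[...,2]-.104; cone=.0245+(r-.027)*1.233
    k=(r<.064)&(z>cone+.009)&(z<.15); print(n,k.sum(),np.round(np.median(W[k],0),3) if k.any() else '')
print(observe()['clock']); print(bot.job_done())
E
```

```text
top 0 
side 2 [ 0.606 -0.039  0.16 ]
52.95
the job is handed in; nothing more can be done
None
```

The job is handed in at 53 s: the chisel stands in the pot and the funnel is seated on the jar rim. Both scoops look empty and stand on the mat, with the beads in the jar and none found elsewhere; the bowl, glue bottle and sanding block have not moved. I did not count the beads in the jar, the red scoop slipped from a first grip and slid about 1 cm, and the wrist force briefly reached about 49 N during the first pour, when joint 6 reached the edge of its range.

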